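Set up the hub station: stack, cap and balancer

TASK

Get the hub station ready for fitting bearings. First hang the T-handled bearing driver by its crossbar in the fork of the spring-balanced swing arm: keep hold of it as the arm sinks and let go only once the arm carries it and has settled, so that it never drops. Then put all the flanged hubs on the bench face down on the centring spigot, one fully home on another, and last close the stack with the flanged steel end cap, its knob up, also fully home.

Things in the scene. Friction and masses are not known exactly. Their poses are not given: they have to be found in the camera images.
- hub1: loose aluminium hub, 0.25 kg, flange face down: flange 80 mm across, 14 thick; above it a boss 40 mm across up to 46; on top a nose 24 mm across (tapering to 12 at the tip) up to 72. A socket 27 mm across, 28 deep, in the underside takes the spigot or a nose: stacked hubs repeat every 46 mm. Origin: centre of underside, z up. hub1-5 are alike; three to five are present, the absent give None
- hub2: another flanged hub, the same as hub1; None if absent
- hub3: another flanged hub, the same as hub1; None if absent
- hub4: another flanged hub, the same as hub1; None if absent
- hub5: another flanged hub, the same as hub1; None if absent
- cap: loose steel end cap, 0.22 kg: the hubs' flange (80 mm across, 14 thick) and underside socket (27 mm across, 28 deep), above the flange a collar 40 mm across up to 30 mm and a plain grip knob 28 mm across up to 62 mm, flat on top, no nose. Origin: centre of the underside, z up
- stand: fixed dark steel disc, 96 mm in diameter and 12 mm thick, with the upright centring spigot (24 mm diameter, tapered to 12 at its tip, 26 mm tall) in its middle. Origin: centre of its underside on the bench
- spigot_face (a point): centre of the stand's seating face, 12 mm above the bench, on the spigot's axis; the first hub's origin comes here when fully home, each next part's origin 46 mm higher. Axis z up
- driver: loose T-handled steel bearing driver standing upright: cylinder 50 mm across up to 70 mm, coned to 86 mm, then a 14 mm stem; at 150 mm height a round crossbar 12 mm thick, 130 mm long along its y axis, with 21 mm black balls at its ends. 0.44 to 0.69 kg (hidden), centre of mass low on the axis. Origin: centre of the underside, z up
- driver_bar (a point): middle of the driver's crossbar, on its centre line, 150 mm above the driver's origin; axes as the driver's, y along the bar
- balancer: fixed grey post of the spring balancer; its hinged arm points to -x, towards the robot, and ends in a fork of two prongs 10 mm thick, 70 mm clear between them, open at the robot's end; the gap ends 71 mm behind the seats at a crosspiece. Origin: on the bench under the fork seats; the hinge (along y) lies 300 mm along x from there, 250 mm up.
- fork_seat (a point): where the crossbar's middle rests, its y along the hinge as the bar must lie; 310 mm up when empty. Each prong, 40 mm to either side, has a 28 mm long seat between lips 14 mm higher than the bar's centre line. Stem in from the open end, bar above the lips, then down: the arm stays up to 1.5 N, then sinks about 23 mm per newton, 60 to 130 mm under the driver (sprung, lightly damped)
- sleeve1: bystander: upright aluminium spacer sleeve, 28 mm diameter, 40 mm tall; origin at its underside
- bolt: bystander: zinc-plated tensioner bolt lying along its x axis, 93 mm long, 22 mm thick at most
- housing: bystander: brass grease nipple housing, 40 mm diameter, 30 mm tall; origin at its underside
Not all that is in view belongs to the job. Leave any pink or purple look-alike of the cap alone.

How it is judged:
By the outcome, as a careful person would: the job done as asked, in the order asked, and still so for the second after the job is handed in, with the robot touching nothing.
Of hub1, hub2, hub3, hub4, hub5 only 3 to 5 are there at a start; the rules pass over those that are not, and their reading is None.
At some moment in a run one of cap, sleeve1, housing may be knocked a few centimetres aside while the robot is not near it.
It also fails if it takes over 210 s, if anything falls off the work surface, if the arm or the gripper's body presses on something with over 40 N, if the wrist force passes 120 N, or if a joint passes its speed limit or range.

ROBOT

A 6-joint arm with a two-finger parallel gripper is mounted at the origin on the work surface. World frame = base frame: x ahead of the robot, y to its left, z up, the work surface at z = 0. Lengths are in mm, angles in degrees, forces in N, time in s.
With the tool pointing down it reaches from about 300 to 850 mm from the base axis. Payload 4.2 kg.
Tool frame: the origin (TCP) lies midway between the tips of the shut fingers; the grasp point (between the pads) lies 19 mm behind it; y points along the fingers, z is the direction in which the jaws open and shut, and the axes are right-handed (so a half turn about y gives the same grasp; the last joint's range is limited). The gripper opens to 91 mm and grips with 3 to 60 N. Pads are 32 mm wide; open, the fingers measure 118 mm over their backs; the gripper's body (76 mm by 178 mm) begins 60 mm behind the grasp point.
Start: joints at [71.391, 18.312, 89.639, -0, 72.044, -1.146], TCP at [172.561, 548.512, 213.976] pointing down, gripper open.
Joint ranges: [-177.97, 177.97], [-48.28, 115.42], [12.27, 149.76], [-77.06, 257.06], [2.81, 150.46], [-146.56, 146.56]. Speed limits (degrees/s): [147.25, 147.25, 180, 180, 180, 180].

INTERFACE

Orientations are given as [roll, pitch, yaw] about the fixed x, y, z axes, in that order (R = Rz(yaw) Ry(pitch) Rx(roll)).
In Python, from workcell import env gives the robot as it stands.
- The arm moves only by the shell command python3 -m handwheel 'ROWS' [FORCE]. ROWS is JSON, a list of rows, each a list of 3 entries, a list of its own where there are three numbers: the opening, from 0 (shut) to 1 (fully open), then the shift along the tool's x, y, z in mm, then the turn, a rotation vector about the tool's x, y, z in degrees. A call has exactly 10 rows; each row shifts and turns the commanded pose from where the row before left it, along the tool's axes as they then stand; what a row does not reach is not made up. A row lasts 1/12 s, in which the tool goes at most 41.7 mm and 7.16 degrees, less where a joint would pass 70% of its speed; a pose out of reach is approached as far as the arm can. A call is refused whole if a number of a shift passes 41.7 or a number of a turn 7.16, either way. A call with a gripper value outside its range is refused whole. The fingers move at their own pace and stop on an object; FORCE is the grip in N (left out, the last holds). Time passes only in rows, so rows that do not move let the fingers close, or fill a call up. It gives the time, the measured TCP pose, the force and the opening at its end, in the units of the state.
- env.state(): the state, without advancing time (a new reading comes with each control period).
- env.grab_frame(name): name is "scene" or "side" or "wrist"; returns the picture (420x560x3 uint8, red, green, blue); there is no depth.
- env.camera_info(name): a dict with "fx", "fy", "cx", "cy" (pixels), "k1" (the pictures are not rectified: a ray, as slopes to the right and down, at radius r is drawn at 1 + k1 r^2 times it, then the intrinsics apply), "camera_from_world" (4x4, takes a point from world to camera coordinates); the wrist camera has in their place "mount" (4x4, takes a point from camera to tool coordinates, whose origin is the TCP and whose axes are the tool frame's). Camera axes: x right, y down, z forward; pixel columns grow to the right and rows downward; lengths in mm; the calibration is good to about 2 mm. A picture is of the moment at which its call begins: read the wrist's pose just before it. camera_info takes no time and is no camera call.
- env.job_done(): hands the job in, once; it reports no verdict.
Trained networks look in the newest picture that a camera, given by its name, has taken for a name from the list of things; names that differ only in an ending like _2 or _b are one class to them, and where a whole thing is asked for, a point or a joint stands for the part that bears it (a point fixed in the world has none). Each returns a list of dicts, best first, with "p" (0 to 1); they miss things now and then, are a little off and sometimes report something else, mostly with a low value. They report only what shows in the picture. A call takes as long as a camera call. They do not tell look-alikes from the thing itself.
- env.masks_of(camera, label): "region" (420x560 bool, what is visible of it) and "location" ([column, row] in pixels, amid what is visible of it).
The state is a dict: "time_s": time; "qpos": joint angles; "qvel": joint speeds; "effort": joint torques, N m; "ee_pos": TCP position; "ee_rot": TCP orientation; "force": force on the tool from outside, world axes, zero at the start; "torque": the same for the moment, N m; "gripper_width": finger opening in mm.
Only numpy, scipy, OpenCV 4.12 (cv2) and the standard library are available. Lean on these libraries where they do the work, as an engineer would, in place of code of your own. Each camera call takes 0.05 s, during which the arm holds its last target.

## Working session

There is one attempt and no reset: what is moved stays moved. The work goes in short steps, Python scripts to look and compute and a shell command to move; the robot and the scene stay as the last step left them, time stands still between calls to the robot, and variables do not carry over. Pictures are saved under pics/ and viewed, and the job is handed in when it is done.

I'll start by looking at the state and both fixed cameras.

```bash
ls; mkdir -p pics; python3 - <<'E'
from workcell import env
import cv2,numpy as np
np.set_printoptions(precision=3,suppress=True)
print(env.state())
for c in ["scene","side","wrist"]:
    print(c,env.camera_info(c))
    im=env.grab_frame(c); cv2.imwrite(f"pics/{c}0.png",im[:,:,::-1])
E
```

```text
pics
{'time_s': 0.0, 'qpos': array([71.389, 18.353, 89.707, -0.004, 72.043, -1.148]), 'qvel': array([-0.081,  0.125,  0.053,  0.019, -0.022, -0.018]), 'effort': array([  0.002, -41.248, -23.198,   0.073,   0.046,  -0.   ]), 'ee_pos': array([172.434, 548.007, 213.104]), 'ee_rot': array([-90.103,  -0.001, -17.463]), 'force': array([-0.426, -0.316, -0.239]), 'torque': array([-0.042, -0.047,  0.019]), 'gripper_width': 91.69137087958212}
scene {'fx': 415.1354197455569, 'fy': 415.1354197455569, 'cx': 286.7889740367644, 'cy': 212.27079618122997, 'k1': -0.05476341320032729, 'camera_from_world': array([[   0.855,    0.518,   -0.01 , -346.043],
       [   0.275,   -0.471,   -0.838,   12.698],
       [  -0.439,    0.714,   -0.545, 1529.497],
       [   0.   ,    0.   ,    0.   ,    1.   ]])}
side {'fx': 394.87160665069877, 'fy': 394.87160665069877, 'cx': 276.06220514122043, 'cy': 206.86836034442527, 'k1': 0.016596373753139056, 'camera_from_world': array([[   0.951,   -0.308,    0.025, -455.537],
       [  -0.151,   -0.535,   -0.831,  187.776],
       [   0.269,    0.787,   -0.556,  896.59 ],
       [   0.   ,    0.   ,    0.   ,    1.   ]])}
wrist {'fx': 316.3258618287768, 'fy': 316.3258618287768, 'cx': 274.0725889834295, 'cy': 207.52392538027604, 'k1': -0.011236001663665453, 'mount': array([[   0.001,    0.972,    0.234,  -66.434],
       [  -0.   ,   -0.234,    0.972, -171.012],
       [   1.   ,   -0.001,    0.   ,    0.207],
       [   0.   ,    0.   ,    0.   ,    1.   ]])}
```

View pics/scene0.png

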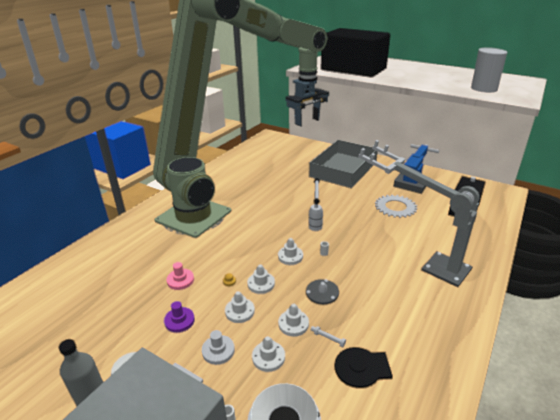

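View pics/side0.png

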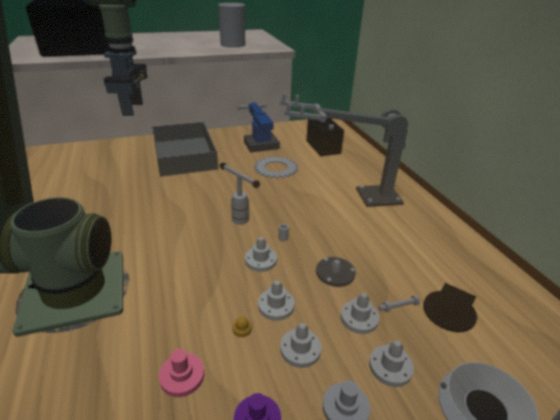

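View pics/wrist0.png

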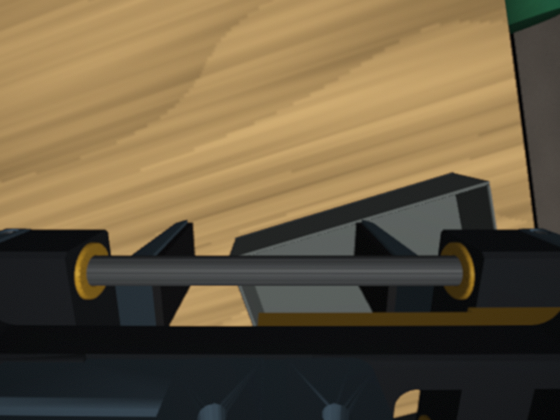

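```bash
cat > h.py <<'E'
from workcell import env
import cv2,numpy as np
from scipy.spatial.transform import Rotation as R
from scipy.optimize import least_squares
np.set_printoptions(precision=2,suppress=True)
def tool(s=None):
    s=s or env.state()
    T=np.eye(4);T[:3,:3]=R.from_euler('xyz',s['ee_rot'],degrees=True).as_matrix();T[:3,3]=s['ee_pos'];return T
class Cam:
    def __init__(s,name,T=None):
        c=env.camera_info(name);s.K=np.array([[c['fx'],0,c['cx']],[0,c['fy'],c['cy']],[0,0,1.]]);s.k=c['k1']
        s.d=np.array([s.k,0,0,0,0.])
        s.M=c['camera_from_world'] if 'camera_from_world' in c else np.linalg.inv((tool() if T is None else T)@c['mount'])
    def proj(s,P):
        P=np.atleast_2d(P).astype(float)
        return cv2.projectPoints(P,cv2.Rodrigues(s.M[:3,:3])[0],s.M[:3,3],s.K,s.d)[0][:,0]
    def ray(s,uv):
        p=cv2.undistortPoints(np.array([[uv]],float),s.K,s.d)[0,0]
        Ri=s.M[:3,:3].T; d=Ri@np.array([p[0],p[1],1]); return -Ri@s.M[:3,3], d/np.linalg.norm(d)
    def atz(s,uv,z):
        o,d=s.ray(uv); return o+d*(z-o[2])/d[2]
def tri(cams,uvs):
    A=np.zeros((3,3));b=np.zeros(3)
    for c,u in zip(cams,uvs):
        o,d=c.ray(u);P=np.eye(3)-np.outer(d,d);A+=P;b+=P@o
    X=np.linalg.solve(A,b);return X,[np.linalg.norm((np.eye(3)-np.outer(c.ray(u)[1],c.ray(u)[1]))@(X-c.ray(u)[0])) for c,u in zip(cams,uvs)]
PROF=dict(hub=[(40,0),(40,14),(20,14),(20,46),(12,46),(12,66),(6,72)],cap=[(40,0),(40,14),(20,14),(20,30),(14,30),(14,62)],
 stand=[(48,0),(48,12),(12,12),(12,30),(6,38)],sleeve1=[(14,0),(14,40)],housing=[(20,0),(20,30)])
def sil(cam,kind,x,y,z=0,shape=(420,560),up=4):
    m=np.zeros((shape[0]*up,shape[1]*up),np.uint8);a=np.linspace(0,2*np.pi,40,endpoint=False)
    pr=PROF[kind]
    for (r1,z1),(r2,z2) in zip(pr[:-1],pr[1:]):
        P=np.concatenate([np.c_[x+r*np.cos(a),y+r*np.sin(a),0*a+z+zz] for r,zz in((r1,z1),(r2,z2))])
        q=cv2.convexHull(((cam.proj(P)+.5)*up).round().astype(np.int32)); cv2.fillConvexPoly(m,q,255)
    return cv2.resize(m,shape[::-1],interpolation=cv2.INTER_AREA)/255.
def fit(cams,masks,kind,x0,freez=False):
    """match silhouette centroids"""
    def f(p):
        r=[]
        for c,m in zip(cams,masks):
            s=sil(c,kind,p[0],p[1],p[2] if freez else 0); 
            ys,xs=np.nonzero(m); w=s.sum(); yy,xx=np.mgrid[:420,:560]
            r+=[(s*xx).sum()/w-xs.mean(),(s*yy).sum()/w-ys.mean()]
        return r
    o=least_squares(f,x0,diff_step=1e-2 if 0 else None,method='lm',epsfcn=None) if 0 else None
    p=np.array(x0,float)
    for _ in range(6):
        r0=np.array(f(p));J=np.array([(np.array(f(p+e))-r0)/4 for e in np.eye(len(p))*4]).T
        dp=-np.linalg.lstsq(J,r0,rcond=None)[0];p=p+dp
        if np.abs(dp).max()<.1:break
    return p,np.array(f(p))
def save(im,name,crop=None,s=1):
    if crop: im=im[crop[1]:crop[3],crop[0]:crop[2]]
    if s!=1: im=cv2.resize(im,None,fx=s,fy=s,interpolation=cv2.INTER_CUBIC)
    cv2.imwrite(f"pics/{name}.png",np.ascontiguousarray(im[:,:,::-1]))
def local(v,T=None):
    T=tool() if T is None else T; return T[:3,:3].T@np.array(v,float)
E
python3 - <<'E'
from h import *
T=tool();print(T[:3,:3])
for c in("scene","side"):
    cam=Cam(c)
    for l in("hub1","cap","stand","driver","driver_bar","balancer","sleeve1","bolt","housing"):
        ds=env.masks_of(c,l)
        print(c,l,[(round(d['p'],2),np.round(d['location']).astype(int).tolist(),int(d['region'].sum()),cam.atz(d['location'],20)[:2].round().tolist()) for d in ds])
print(env.state()['time_s'])
E
```

```text
[[ 0.95 -0.    0.3 ]
 [-0.3  -0.    0.95]
 [-0.   -1.   -0.  ]]
scene hub1 [(0.91, [261, 285], 576, [435.0, -196.0]), (0.81, [289, 325], 694, [583.0, -283.0]), (0.63, [288, 254], 452, [430.0, -33.0]), (0.57, [271, 357], 838, [596.0, -390.0])]
scene cap [(0.91, [217, 349], 789, [471.0, -437.0]), (0.58, [178, 320], 720, [324.0, -416.0]), (0.56, [180, 279], 524, [217.0, -296.0])]
scene stand [(0.75, [324, 290], 685, [603.0, -124.0]), (0.73, [314, 210], 452, [383.0, 228.0])]
scene driver [(0.57, [314, 215], 464, [399.0, 201.0])]
scene driver_bar [(0.98, [314, 211], 464, [384.0, 228.0]), (0.34, [291, 322], 719, [581.0, -271.0])]
scene balancer [(0.68, [453, 219], 3469, [833.0, 429.0])]
scene sleeve1 []
scene bolt [(0.68, [329, 334], 209, [684.0, -257.0])]
scene housing [(0.55, [228, 281], 118, [346.0, -231.0])]
side hub1 [(0.95, [359, 316], 1161, [574.0, -268.0]), (0.83, [302, 348], 1346, [431.0, -309.0]), (0.67, [392, 365], 1524, [578.0, -390.0]), (0.64, [274, 304], 1038, [413.0, -186.0]), (0.57, [263, 256], 754, [435.0, -32.0]), (0.5, [340, 270], 912, [597.0, -129.0])]
side cap [(0.64, [255, 409], 958, [314.0, -396.0]), (0.63, [344, 403], 1539, [461.0, -430.0]), (0.58, [182, 374], 1617, [206.0, -296.0])]
side stand [(0.64, [337, 270], 905, [590.0, -129.0]), (0.51, [282, 230], 157, [513.0, 57.0])]
side driver [(0.87, [240, 197], 823, [446.0, 251.0])]
side driver_bar [(0.88, [242, 199], 866, [447.0, 236.0])]
side balancer [(0.9, [386, 137], 3105, [1119.0, 532.0])]
side sleeve1 [(0.51, [286, 233], 166, [519.0, 41.0])]
side bolt []
side housing [(0.7, [240, 328], 306, [328.0, -227.0])]
1.05
```

```bash
python3 - <<'E'
from h import *
a=cv2.imread('pics/scene0.png')[:,:,::-1];save(a,'scene0c',(150,140,430,390),2.85)
a=cv2.imread('pics/side0.png')[:,:,::-1];save(a,'side0c',(140,70,480,330),2.3)
E
```

```text
(no output)
```

View pics/scene0c.png

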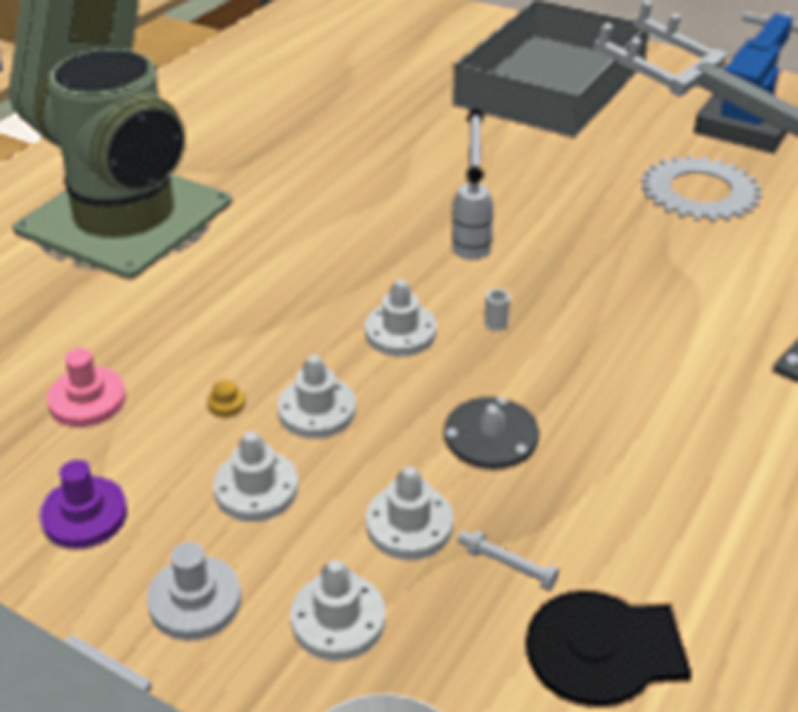

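View pics/side0c.png

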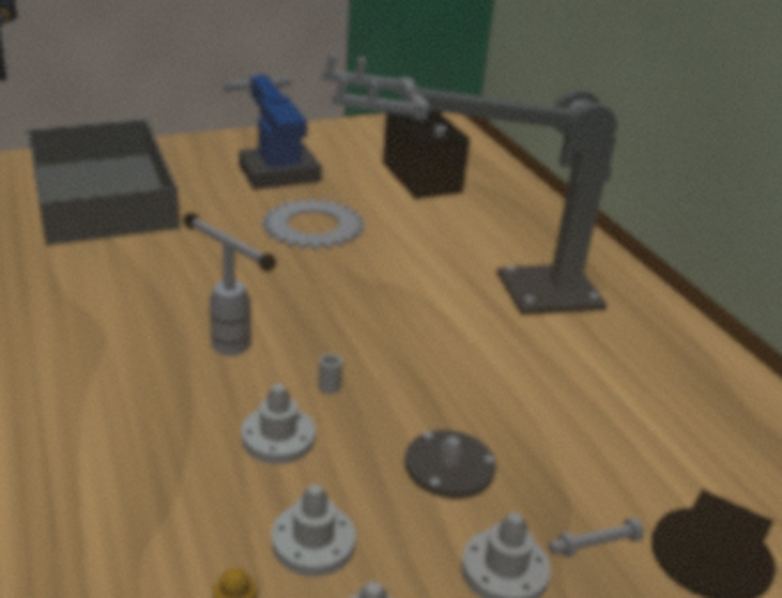

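Scene (230,253)-type candidates: five white hubs with bolt holes at scene px (290,252), (261,281), (240,307), (294,320), (268,354); the silver piece without holes and with a flat thick knob at (217,347) is the cap, while pink (180,275) and purple (178,318) are the look-alikes to leave. The stand is at (322,290), the driver at (315,212), the fork tips near (365,155).

```bash
python3 - <<'E'
from h import *
env.grab_frame('scene');env.grab_frame('side')
C={c:Cam(c) for c in('scene','side')}
D={}
for l in('hub1','cap','stand','sleeve1','housing'):
    for c in C:
        D[c,l]=[d for d in env.masks_of(c,l)]
g={'A':('hub1',430,-33),'B':('hub1',430,-195),'C':('hub1',431,-309),'D':('hub1',580,-283),'E':('hub1',590,-390),'cap':('cap',465,-435),'stand':('stand',600,-126),'sleeve':('sleeve1',516,45),'housing':('housing',335,-230)}
for n,(l,x,y) in g.items():
    cs=[];ms=[]
    k='hub' if l=='hub1' else l
    for c in C:
        best=None
        for d in D[c,l]:
            dist=np.hypot(*(C[c].atz(d['location'],20)[:2]-[x,y]))
            if dist<40 and (best is None or dist<best[0]): best=(dist,d['region'])
        if best: cs.append(C[c]);ms.append(best[1])
    if not cs: print(n,'none');continue
    p,r=fit(cs,ms,k,[x,y])
    pz,rz=fit(cs,ms,k,[x,y,0],True)
    print(n,len(cs),p,r,'free z',pz,'areas',[int(m.sum()) for m in ms],[int(sil(c,k,*p).sum()) for c in cs])
E
```

```text
A 2 [431.13 -23.54] [ 0.22 -0.24 -0.05  0.3 ] free z [431.19 -24.28   0.89] areas [486, 720] [483, 790]
B 2 [ 422.03 -176.25] [ 0.18 -0.1  -0.05  0.17] free z [ 422.03 -176.63    0.58] areas [560, 1033] [579, 1064]
C 2 [ 432.3  -296.98] [ 0.13  0.36 -0.2  -0.03] free z [ 432.25 -297.84    1.5 ] areas [666, 1315] [687, 1394]
D 2 [ 581.18 -260.99] [-0.17 -0.05  0.13 -0.13] free z [ 581.26 -260.51   -0.81] areas [689, 1120] [743, 1161]
E 2 [ 582.66 -381.38] [-0.07 -0.09  0.1  -0.1 ] free z [ 582.67 -381.08   -0.59] areas [831, 1508] [892, 1572]
cap 2 [ 465.48 -428.67] [-0.2   0.04  0.05 -0.29] free z [ 465.51 -428.49   -0.68] areas [831, 1535] [860, 1581]
stand none
sleeve 1 [515.65  51.33] [-0.07 -0.  ] free z [514.45  47.7    2.8 ] areas [166] [181]
housing 2 [ 334.4  -221.82] [-0.85 -0.67  0.6  -0.35] free z [ 334.02 -217.89   -5.51] areas [137, 341] [211, 451]
```

```bash
python3 - <<'E'
from h import *
env.grab_frame('scene');env.grab_frame('side')
C={c:Cam(c) for c in('scene','side')}
ms=[];cs=[]
for c in C:
  for d in env.masks_of(c,'stand'):
    p=C[c].atz(d['location'],10)[:2]
    print(c,d['p'],p)
    if np.hypot(*(p-[600,-126]))<40: cs.append(C[c]);ms.append(d['region']);break
print('stand',fit(cs,ms,'stand',[600,-126]),fit(cs,ms,'stand',[600,-126,0],True))
sc,si=C['scene'],C['side']
b1=tri([sc,si],[(317,180.4),(223,165.7)]);b2=tri([sc,si],[(316.7,201.4),(256.1,183.9)])
print(b1,b2); d=b2[0]-b1[0];print('mid',(b1[0]+b2[0])/2,'len',np.linalg.norm(d),'yaw',np.degrees(np.arctan2(d[1],d[0])))
a=cv2.imread('pics/scene0.png')[:,:,::-1];save(a,'fork_sc',(345,135,475,225),6)
a=cv2.imread('pics/side0.png')[:,:,::-1];save(a,'fork_si',(270,85,400,175),6)
E
```

```text
scene 0.8 [ 589.01 -118.44]
side 0.63 [ 597.36 -124.45]
stand (array([ 592.01, -116.91]), array([ 0.48, -0.11, -0.25,  0.53])) (array([ 591.78, -118.7 ,    2.36]), array([ 0.16, -0.34,  0.09,  0.31]))
(array([392.58, 224.42, 148.47]), [np.float64(0.8465353421535399), np.float64(0.8465353421535871)]) (array([454.69, 104.42, 147.12]), [np.float64(0.1703742499580937), np.float64(0.17037424995812636)])
mid [423.64 164.42 147.8 ] len 135.11937240325872 yaw -62.63422488727044
```

View pics/fork_sc.png

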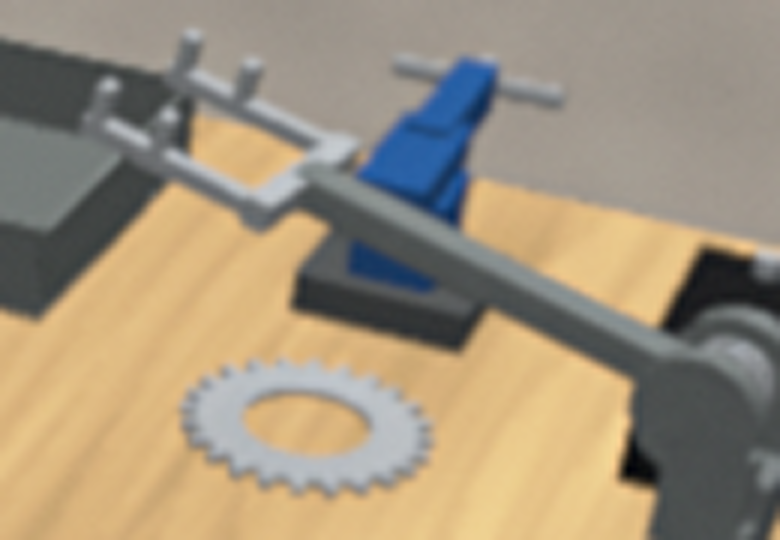

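View pics/fork_si.png

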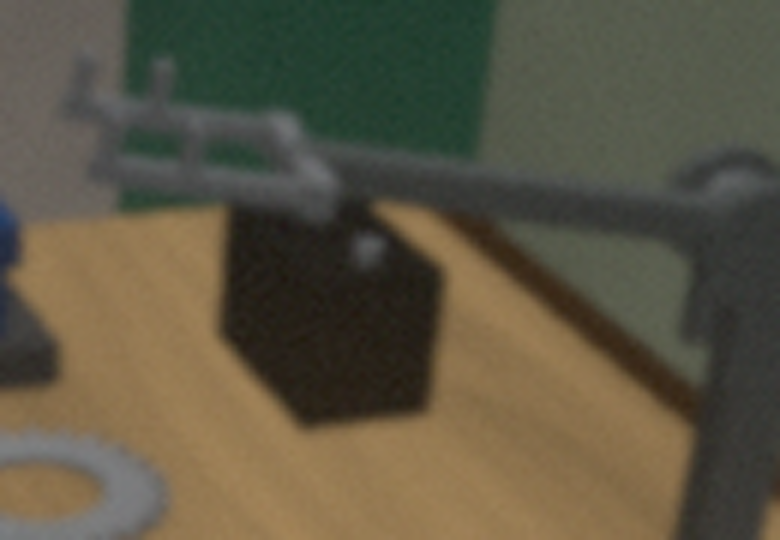

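```bash
python3 - <<'E'
from h import *
sc,si=Cam('scene'),Cam('side')
S=[(190,38),(250,65),(107,85),(166,112)];D=[(88,60),(163,65),(108,118),(193,122)]
L=[]
for a,b in zip(S,D):
    X,e=tri([sc,si],[(345+a[0]/6,135+a[1]/6),(270+b[0]/6,85+b[1]/6)]);L.append(X);print(X,e)
L=np.array(L);print(L.mean(0));d=L[1]+L[3]-L[0]-L[2];print('arm dir',np.degrees(np.arctan2(d[1],d[0])));d=L[0]+L[1]-L[2]-L[3];print('y dir',np.degrees(np.arctan2(d[1],d[0])),np.linalg.norm(d)/2)
E
```

```text
[578.47 258.3  321.81] [np.float64(0.7296497857147929), np.float64(0.7296497857147235)]
[613.38 253.26 317.47] [np.float64(0.2134187848881325), np.float64(0.2134187848881169)]
[562.57 185.27 320.65] [np.float64(0.3470970467357845), np.float64(0.347097046735873)]
[597.95 175.29 318.79] [np.float64(0.16111715483788783), np.float64(0.16111715483785752)]
[588.09 218.03 319.68]
arm dir -12.063273670392189
y dir 78.2776123023212 77.10567878123234
```

The fork is yawed: arm direction about −12°, seat near (588,218), lips at ~320 mm high; the driver's bar centre is near (424,164,148) with yaw −63°. Moving over the driver.

```bash
python3 -m handwheel '[[1,[30,-4,-25],[0,0,0]],[1,[30,-4,-25],[0,0,0]],[1,[30,-4,-25],[0,0,0]],[1,[30,-4,-25],[0,0,0]],[1,[30,-4,-25],[0,0,0]],[1,[30,-4,-25],[0,0,0]],[1,[30,-4,-25],[0,0,0]],[1,[30,-4,-25],[0,0,0]],[1,[30,-4,-25],[0,0,0]],[1,[30,-4,-25],[0,0,0]]]' 30
python3 -m handwheel '[[1,[28,0,-20],[0,0,0]],[1,[28,0,-20],[0,0,0]],[1,[0,0,0],[0,6.5,0]],[1,[0,0,0],[0,6.5,0]],[1,[0,0,0],[0,6.5,0]],[1,[0,0,0],[0,6.5,0]],[1,[0,0,0],[0,6.5,0]],[1,[0,0,0],[0,6.5,0]],[1,[0,0,0],[0,6.2,0]],[1,[0,0,0],[0,0,0]]]'
python3 - <<'E'
from h import *
T=tool();cam=Cam('wrist',T);im=env.grab_frame('wrist')
im=im.copy()
for p in([423.6,164.4,150],[392.6,224.4,150],[454.7,104.4,150]):
    print(cam.proj(p))
save(im,'w1');print(T,env.state()['force'])
np.save('T1.npy',T)
for l in('driver','driver_bar'):
  for d in env.masks_of('wrist',l): print(l,d['p'],d['location'],d['region'].sum(),np.nonzero(d['region'])[1].min(),np.nonzero(d['region'])[1].max())
E
```

```text
time_s: 2.68
ee_pos: [384.3, 218.3, 254.5]
ee_rot: [-90.0, -0.0, -17.5]
force: [0.6, 0.4, 1.2]
gripper_width: 90.9
time_s: 3.52
ee_pos: [425.1, 165.0, 254.0]
ee_rot: [-90.0, 0.0, -62.8]
force: [-0.7, -0.2, -0.1]
gripper_width: 91.2
[[272.79 207.55]]
[[272.55 129.85]]
[[273.11 277.09]]
[[  0.46   0.     0.89 425.13]
 [ -0.89   0.     0.46 165.02]
 [ -0.    -1.     0.   254.04]
 [  0.     0.     0.     1.  ]] [-0.81  0.79 -0.23]
driver 0.68 [269.7, 189.1] 2925 250 291
driver_bar 0.61 [270.3, 187.5] 3084 250 293
```

View pics/w1.png

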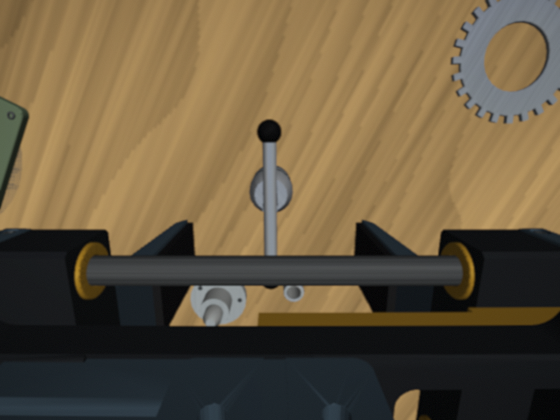

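The wrist view shows the bar centre line from ball (269,131) down to (271,257), about 3 mm left of the tool axis and turned 0.9°. Descend with that correction and grip.

```bash
python3 -m handwheel '[[1,[1,20,-3],[0,-0.9,0]],[1,[0,30,0],[0,0,0]],[1,[0,30,0],[0,0,0]],[1,[0,25,0],[0,0,0]],[1,[0,16,0],[0,0,0]],[1,[0,0,0],[0,0,0]],[1,[0,0,0],[0,0,0]],[1,[0,0,0],[0,0,0]],[1,[0,0,0],[0,0,0]],[1,[0,0,0],[0,0,0]]]' 45
python3 -m handwheel '[[0,[0,0,0],[0,0,0]],[0,[0,0,0],[0,0,0]],[0,[0,0,0],[0,0,0]],[0,[0,0,0],[0,0,0]],[0,[0,0,0],[0,0,0]],[0,[0,0,0],[0,0,0]],[0,[0,0,0],[0,0,0]],[0,[0,0,0],[0,0,0]],[0,[0,0,0],[0,0,0]],[0,[0,0,0],[0,0,0]]]' 45
python3 - <<'E'
from h import *
for c in('scene','side'): save(env.grab_frame(c),c+'1',(180,100,480,320),2.6)
E
```

```text
time_s: 4.5
ee_pos: [423.8, 163.1, 134.2]
ee_rot: [-89.8, -0.0, -61.7]
force: [0.1, -0.1, 0.1]
gripper_width: 91.3
time_s: 5.33
ee_pos: [422.9, 162.8, 133.0]
ee_rot: [-90.0, 0.0, -61.8]
force: [0.7, 0.1, -0.4]
gripper_width: 27.1
```

```bash
python3 -m handwheel '[[0,[0,0,0],[0,0,0]],[0,[0,0,0],[0,0,0]],[0,[0,0,0],[0,0,0]],[0,[0,0,0],[0,0,0]],[0,[0,0,0],[0,0,0]],[0,[0,-2,0],[0,0,0]],[0,[0,-2,0],[0,0,0]],[0,[0,-2,0],[0,0,0]],[0,[0,-2,0],[0,0,0]],[0,[0,-2,0],[0,0,0]]]' 45
python3 - <<'E'
from h import *
for c in('scene','side'): save(env.grab_frame(c),c+'2',(180,80,480,300),2.6)
for i in range(4):
    print(env.state()['force'],env.state()['gripper_width'],env.state()['ee_pos']); env.grab_frame('wrist')
E
```

```text
time_s: 6.27
ee_pos: [422.8, 162.8, 142.8]
ee_rot: [-90.0, 0.0, -61.8]
force: [-0.4, 0.0, -6.4]
gripper_width: 12.3
[ 0.9  -0.32 -6.8 ] 12.179368719623511 [423.11 162.87 143.2 ]
[-1.   -0.37 -6.26] 12.218164169478692 [423.04 162.82 143.06]
[-0.71  0.64 -5.16] 12.347639190048376 [422.92 162.78 142.96]
[ 0.66  0.13 -5.34] 12.37169203122916 [422.84 162.76 142.87]
```

View pics/side2.png

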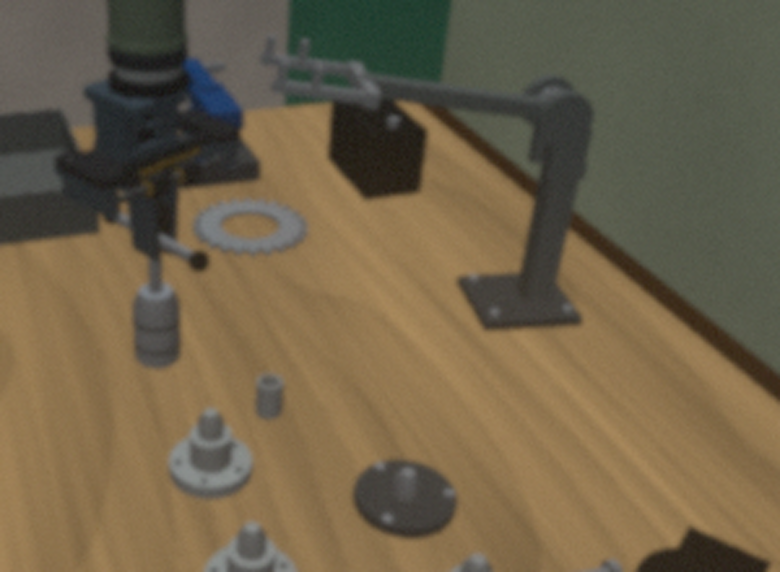

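```bash
python3 -m handwheel '[[0,[0,-15,0],[0,0,0]],[0,[0,-25,0],[0,0,0]],[0,[0,-25,0],[0,4,0]],[0,[0,-25,0],[0,6,0]],[0,[0,-25,0],[0,6,0]],[0,[0,-25,0],[0,6,0]],[0,[0,-20,0],[0,6,0]],[0,[0,-15,0],[0,6,0]],[0,[0,-10,0],[0,4,0]],[0,[0,0,0],[0,2.2,0]]]' 45
python3 -m handwheel '[[0,[-8,0,2],[0,0,0]],[0,[-14,0,5],[0,0,0]],[0,[-18,0,6],[0,0,0]],[0,[-18,0,6],[0,0,0]],[0,[-16,0,6],[0,0,0]],[0,[-10,0,4],[0,0,0]],[0,[-4,0,1],[0,0,0]],[0,[0,0,0],[0,0,0]],[0,[0,0,0],[0,0,0]],[0,[0,0,0],[0,0,0]]]' 45
python3 - <<'E'
from h import *
T=tool();print(T,env.state()['force'])
cam=Cam('wrist',T);save(env.grab_frame('wrist'),'w3')
for c in('scene','side'): save(env.grab_frame(c),c+'3',(260,60,480,240) ,3.5)
sc,si=Cam('scene'),Cam('side')
b=T[:3,3]+[0,0,17]
for s in(-65,0,65):
  p=b+T[:3,0]*s; print(s,p,sc.proj(p),si.proj(p))
for s in(-40,40):print('seat',cam.proj([588+s*.208,218+s*.978,306]))
E
```

```text
time_s: 7.4
ee_pos: [423.8, 163.1, 330.3]
ee_rot: [-89.8, 0.1, -102.1]
force: [-0.1, 0.1, -6.3]
gripper_width: 12.7
time_s: 8.23
ee_pos: [470.1, 242.0, 327.9]
ee_rot: [-90.0, -0.0, -102.0]
force: [0.1, -0.3, -6.5]
gripper_width: 12.6
[[ -0.21  -0.     0.98 470.06]
 [ -0.98  -0.    -0.21 242.04]
 [  0.    -1.    -0.   327.87]
 [  0.     0.     0.     1.  ]] [ 0.08 -0.26 -6.47]
-65 [483.54 305.63 344.82] [[355.  124.1]] [[246.28  83.5 ]]
0 [470.06 242.04 344.87] [[343.05 129.65]] [[247.33  90.99]]
65 [456.57 178.46 344.92] [[330.33 135.55]] [[248.49  99.3 ]]
seat [[454.24 291.96]]
seat [[471.79 173.45]]
```

View pics/w3.png

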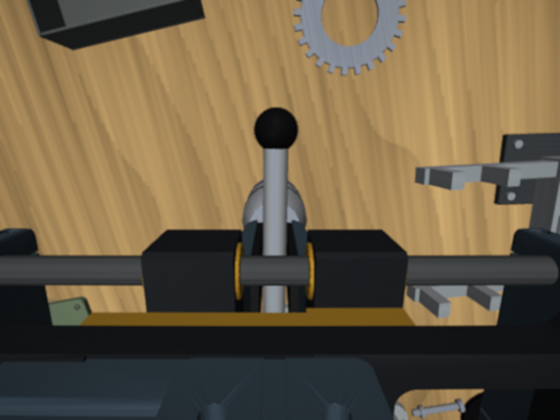

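View pics/scene3.png

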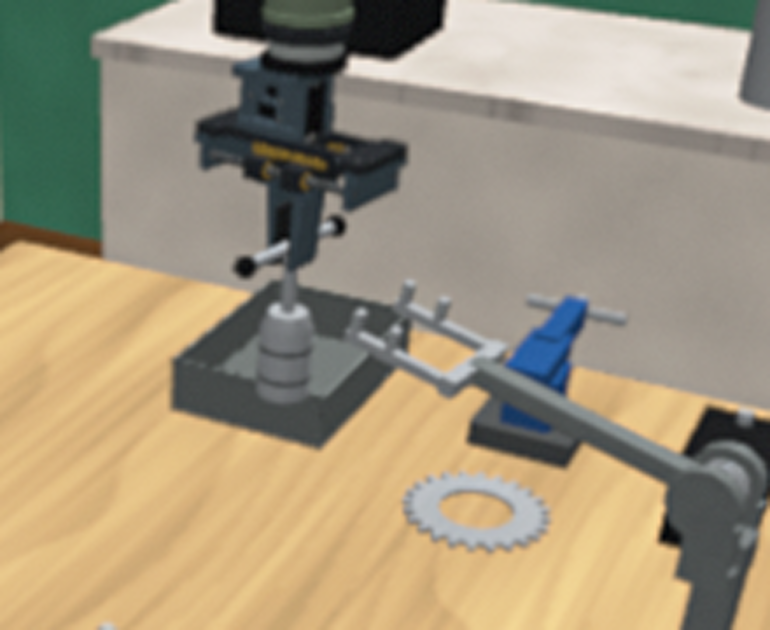

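View pics/side3.png

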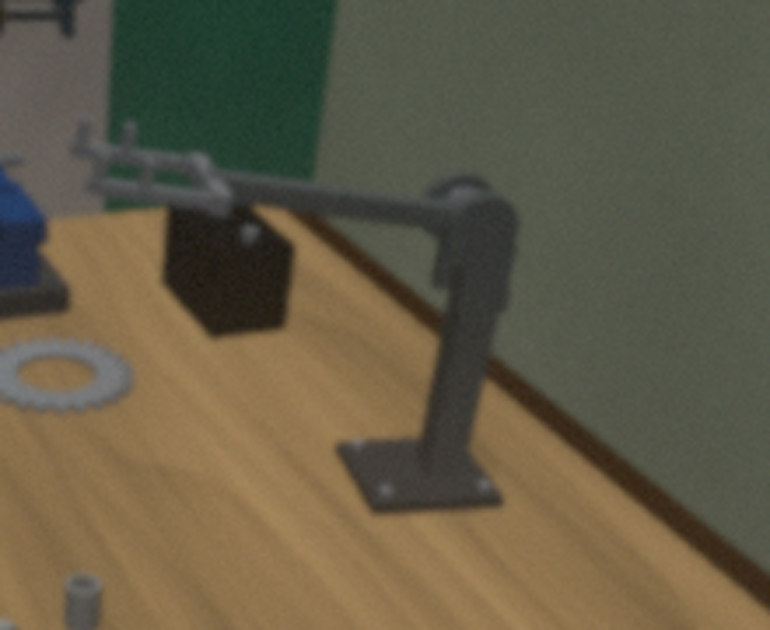

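```bash
python3 - <<'E'
from h import *
a=cv2.imread('pics/w3.png')[:,:,::-1];save(a,'w3c',(395,130,560,320),3.1)
E
```

```text
(no output)
```

View pics/w3c.png

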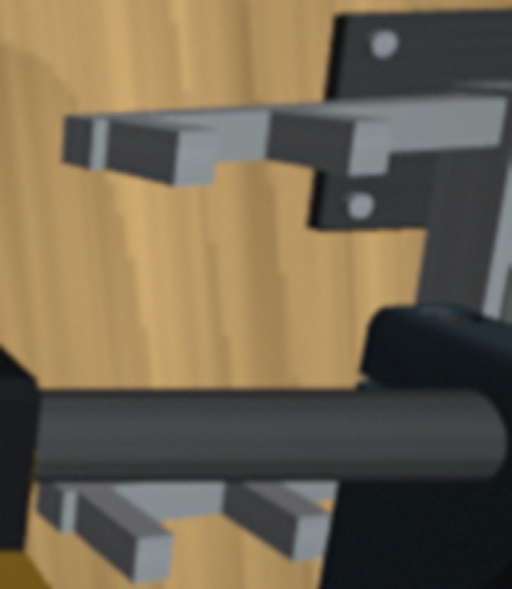

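```bash
python3 - <<'E'
from h import *
sc,si=Cam('scene'),Cam('side')
T=tool();w=Cam('wrist',T)
S=[(190,38),(250,65),(107,85),(166,112)];D=[(88,60),(163,65),(108,118),(193,122)]
W=[(196,158),(371,147),(152,559),(310,537)]
S=[(345+a/6,135+b/6) for a,b in S];D=[(270+a/6,85+b/6) for a,b in D];W=[(395+a/3.1,130+b/3.1) for a,b in W]
def pts(p):
    x,y,z,yaw,tilt,sp=p
    f=R.from_euler('zy',[yaw,tilt],degrees=True) if 0 else R.from_euler('ZY',[yaw,tilt],degrees=True)
    return np.array([x,y,z])+f.apply([[-sp,40,14],[sp,40,14],[-sp,-40,14],[sp,-40,14]])
def res(p,use='sdw'):
    P=pts(p);r=[]
    if 's' in use: r.append((sc.proj(P)-S).ravel()/1.0)
    if 'd' in use: r.append((si.proj(P)-D).ravel()/1.0)
    if 'w' in use: r.append((w.proj(P)-W).ravel()/1.0)
    r.append([(p[2]-308)/4,(p[4]-8)/4,(p[5]-18)/2]);return np.concatenate(r)
for u in('sdw','sd','w'):
    o=least_squares(res,[588,218,306,-12,8,18],args=(u,));print(u,o.x,o.fun)
E
```

```text
sdw [586.49 216.65 307.7  -10.53   8.52  18.01] [ 0.08 -0.55 -0.05 -0.39 -0.21 -0.29  0.06  0.17 -0.14 -1.21  0.15 -0.32
  1.11 -0.88  0.52  0.21 -0.    0.27 -0.29  0.88 -0.2  -1.13  0.19 -0.14
 -0.07  0.13  0.  ]
sd [586.59 218.14 305.97 -11.44   6.24  18.  ] [ 0.25 -0.03  0.1  -0.23 -0.36  0.13 -0.13  0.22 -0.32 -0.55  0.05 -0.12
  0.41 -0.19 -0.07  0.42 -0.51 -0.44 -0.  ]
w [585.38 217.43 309.32 -10.46   9.57  18.13] [ 0.09 -0.13 -0.22  0.21 -0.12 -0.18  0.26  0.09  0.33  0.39  0.06]
```

Fork fit from all three views: seat (586,217,308), yaw −10.5°. Turn 1.5° and slide in above the lips.

```bash
python3 -m handwheel '[[0,[0,0,0],[0,-1.5,0]],[0,[0.4,0,8],[0,0,0]],[0,[0.5,0,16],[0,0,0]],[0,[0.5,0,20],[0,0,0]],[0,[0.5,0,20],[0,0,0]],[0,[0.5,0,20],[0,0,0]],[0,[0.5,0,18],[0,0,0]],[0,[0.5,0,12],[0,0,0]],[0,[0,0,5],[0,0,0]],[0,[0,0,0],[0,0,0]]]' 45
python3 - <<'E'
from h import *
T=tool();print(T[:3,3],env.state()['ee_rot'],env.state()['force'])
cam=Cam('wrist',T);save(env.grab_frame('wrist'),'w4')
for c in('scene','side'): save(env.grab_frame(c),c+'4',(320,80,480,210) if c=='scene' else (250,60,410,190) ,4)
E
```

```text
time_s: 9.22
ee_pos: [588.2, 216.9, 327.2]
ee_rot: [-90.0, -0.0, -100.6]
force: [-0.5, -0.1, -5.9]
gripper_width: 12.5
[588.16 216.94 327.24] [ -90.01   -0.02 -100.57] [-0.51 -0.06 -5.91]
```

View pics/w4.png

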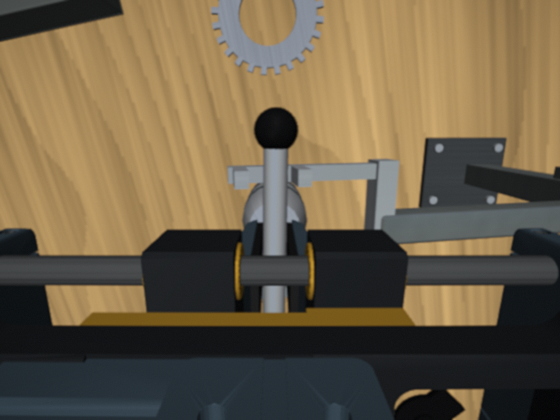

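View pics/scene4.png

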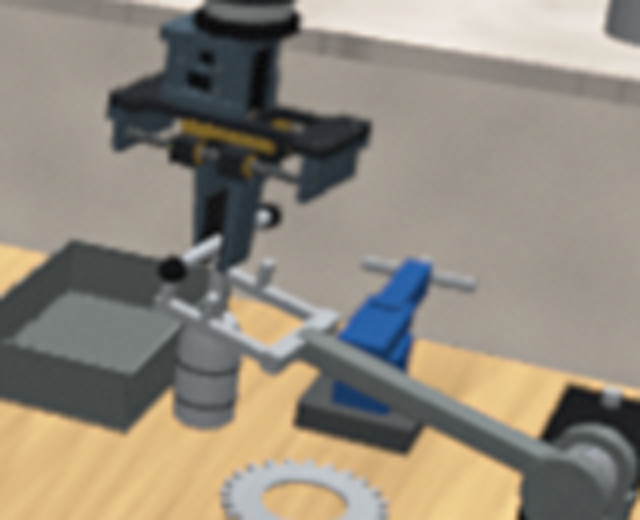

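View pics/side4.png

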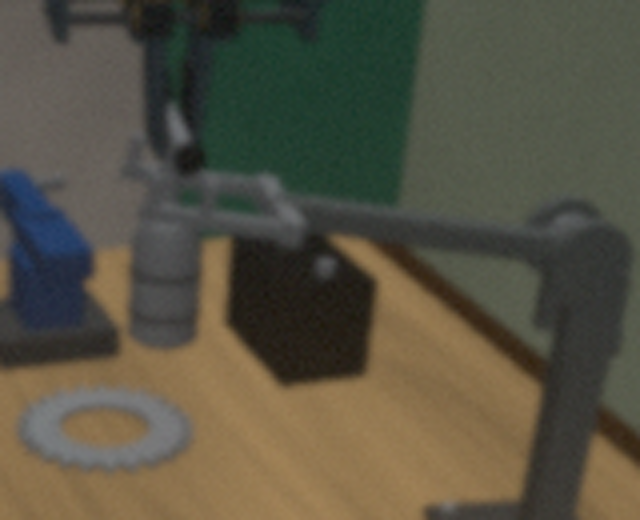

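```bash
python3 -m handwheel '[[0,[0,0,-2],[0,0,0]],[0,[0,0,-2],[0,0,0]],[0,[0,5,0],[0,0,0]],[0,[0,5,0],[0,0,0]],[0,[0,5,0],[0,0,0]],[0,[0,5,0],[0,0,0]],[0,[0,5,0],[0,0,0]],[0,[0,0,0],[0,0,0]],[0,[0,0,0],[0,0,0]],[0,[0,0,0],[0,0,0]]]' 45
python3 - <<'E'
from h import *
T=tool();print(T[:3,3],env.state()['ee_rot'],env.state()['force'])
cam=Cam('wrist',T);save(env.grab_frame('wrist'),'w5',(200,90,480,240),2.8)
for c in('scene','side'): save(env.grab_frame(c),c+'5',(320,80,480,210) if c=='scene' else (250,60,410,190) ,4)
E
```

```text
time_s: 10.2
ee_pos: [583.2, 218.4, 303.1]
ee_rot: [-90.0, 0.0, -100.5]
force: [0.2, -0.3, -6.9]
gripper_width: 12.5
[583.16 218.44 303.06] [ -89.98    0.02 -100.47] [ 0.18 -0.25 -6.89]
```

View pics/w5.png

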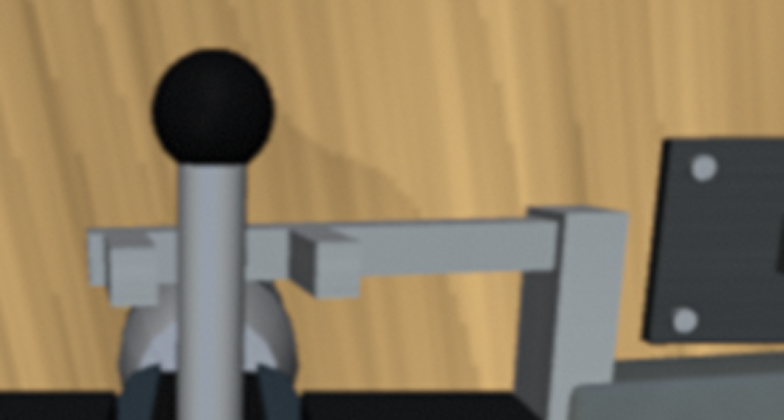

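View pics/scene5.png

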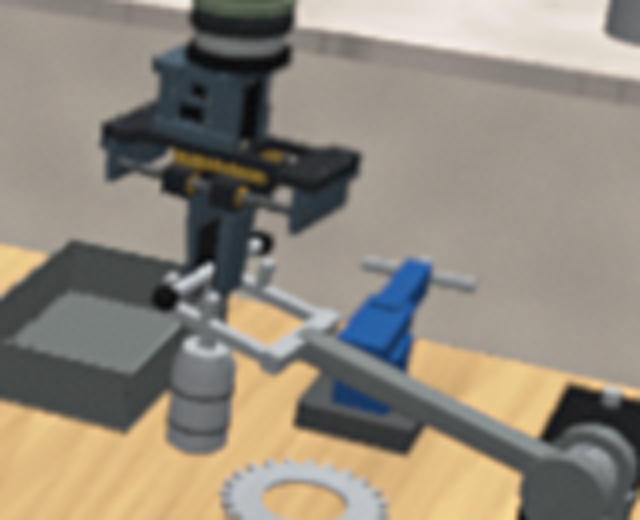

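```bash
python3 -m handwheel '[[0,[0,3,0],[0,0,0]],[0,[0,3,0],[0,0,0]],[0,[0,3,0],[0,0,0]],[0,[0,3,0],[0,0,0]],[0,[0,3,0],[0,0,0]],[0,[0,3,0],[0,0,0]],[0,[0,3,0],[0,0,0]],[0,[0,3,0],[0,0,0]],[0,[0,3,-0.5],[0,0,0]],[0,[0,3,-0.5],[0,0,0]]]' 45
python3 -m handwheel '[[0,[0,4,-0.5],[0,0,0]],[0,[0,4,-0.5],[0,0,0]],[0,[0,4,-0.5],[0,0,0]],[0,[0,4,0],[0,0,0]],[0,[0,4,0],[0,0,0]],[0,[0,4,0],[0,0,0]],[0,[0,4,0],[0,0,0]],[0,[0,4,0],[0,0,0]],[0,[0,4,0],[0,0,0]],[0,[0,4,0],[0,0,0]]]' 45
python3 - <<'E'
from h import *
T=tool();print(T[:3,3],env.state()['ee_rot'],env.state()['force'],env.state()['torque'])
cam=Cam('wrist',T);save(env.grab_frame('wrist'),'w6',(200,90,480,240),2.8)
for c in('scene','side'): save(env.grab_frame(c),c+'6',(320,80,480,210) if c=='scene' else (250,60,410,190) ,4)
E
```

```text
time_s: 11.18
ee_pos: [582.2, 218.6, 272.8]
ee_rot: [-90.0, 0.0, -100.5]
force: [0.4, -0.2, -3.5]
gripper_width: 12.5
time_s: 12.02
ee_pos: [580.4, 219.0, 232.7]
ee_rot: [-90.0, 0.0, -100.5]
force: [-1.2, 0.3, -2.3]
gripper_width: 12.5
[580.4  218.96 232.66] [ -90.01    0.01 -100.46] [-1.19  0.29 -2.27] [-0.07  0.11 -0.01]
```

View pics/w6.png

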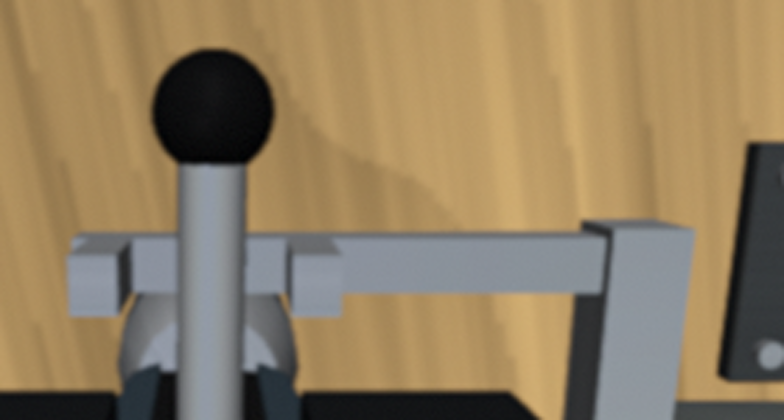

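View pics/scene6.png

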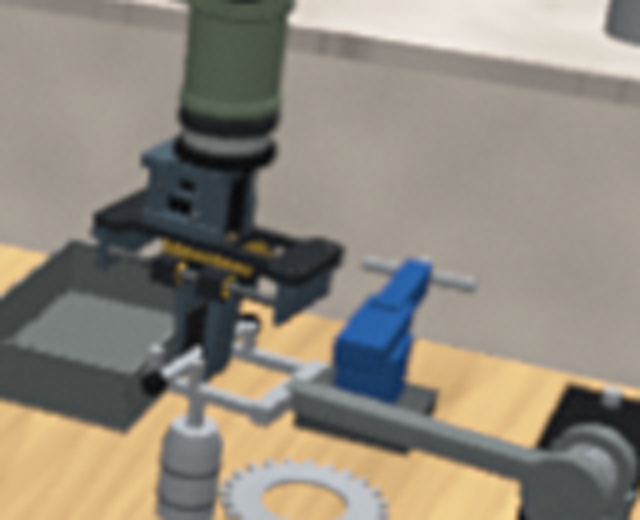

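```bash
python3 -m handwheel '[[0,[0,4,0],[0,0,0]],[0,[0,4,0],[0,0,0]],[0,[0,4,0],[0,0,0]],[0,[0,4,0],[0,0,0]],[0,[0,4,0],[0,0,0]],[0,[0,4,0],[0,0,0]],[0,[0,3,0],[0,0,0]],[0,[0,3,0],[0,0,0]],[0,[0,2,0],[0,0,0]],[0,[0,0,0],[0,0,0]]]' 45
cat > fz.py <<'E'
from h import *
F=[];
for i in range(8):
    s=env.state();F.append(s['force']);env.grab_frame('wrist')
print('force mean',np.mean(F,0),'sd',np.std(F,0),s['ee_pos'],s['gripper_width'],s['time_s'])
E
python3 fz.py
```

```text
time_s: 13.0
ee_pos: [580.5, 218.8, 200.5]
ee_rot: [-90.0, -0.0, -100.5]
force: [2.4, 0.1, -0.0]
gripper_width: 12.6
force mean [ 1.93 -0.34 -0.52] sd [0.63 0.46 0.43] [580.46 218.87 201.12] 12.421942898787734 13.35
```

```bash
python3 -m handwheel '[[0,[0,2,0.5],[0,0,0]],[0,[0,2,0.5],[0,0,0]],[0,[0,2,0.5],[0,0,0]],[0,[0,2,0.5],[0,0,0]],[0,[0,2,0],[0,0,0]],[0,[0,0,0],[0,0,0]],[0,[0,0,0],[0,0,0]],[0,[0,0,0],[0,0,0]],[0,[0,0,0],[0,0,0]],[0,[0,0,0],[0,0,0]]]' 45
python3 fz.py
python3 - <<'E'
from h import *
T=tool()
cam=Cam('wrist',T);save(env.grab_frame('wrist'),'w7',(200,90,480,240),2.8)
for c in('scene','side'): save(env.grab_frame(c),c+'7',(320,80,480,210) if c=='scene' else (250,60,410,190) ,4)
E
```

```text
time_s: 14.23
ee_pos: [582.0, 218.6, 190.9]
ee_rot: [-90.1, -0.0, -100.5]
force: [-2.8, 1.0, -1.0]
gripper_width: 12.7
force mean [-3.09  1.23 -0.93] sd [0.3  0.41 0.33] [582.01 218.6  190.82] 12.420248738117056 14.5833
```

View pics/w7.png

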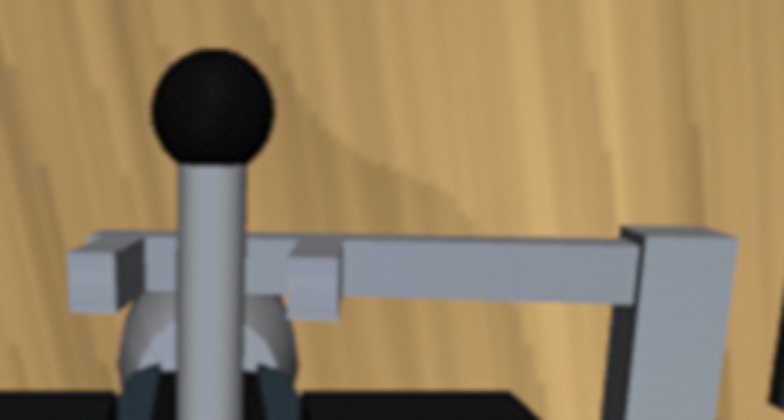

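View pics/side7.png

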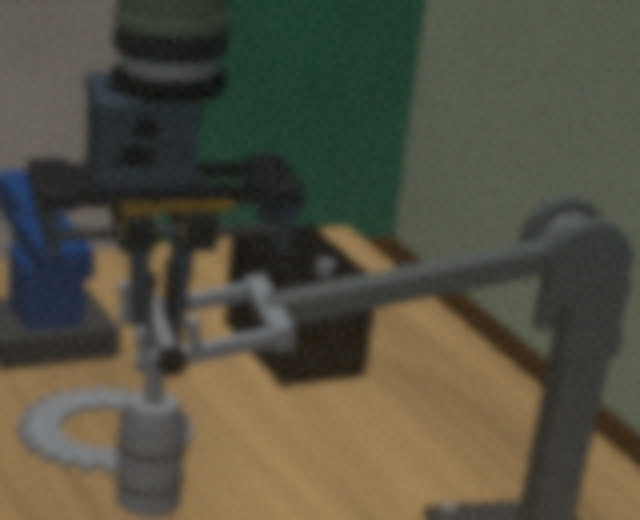

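```bash
python3 -m handwheel '[[0,[0,2,0],[0,0,0]],[0,[0,2,0],[0,0,0]],[0,[0,2,0],[0,0,0]],[0,[0,2,0],[0,0,0]],[0,[0,2,0],[0,0,0]],[0,[0,1,0],[0,0,0]],[0,[0,0,0],[0,0,0]],[0,[0,0,0],[0,0,0]],[0,[0,0,0],[0,0,0]],[0,[0,0,0],[0,0,0]]]' 45
python3 fz.py
```

```text
time_s: 15.62
ee_pos: [583.3, 218.4, 180.4]
ee_rot: [-89.9, 0.0, -100.5]
force: [2.3, -0.2, 0.6]
gripper_width: 12.8
force mean [ 2.55 -0.71  1.16] sd [0.51 0.34 0.57] [582.71 218.58 180.06] 12.36115544427813 15.9667
```

```bash
python3 -m handwheel '[[0,[0,-2,0],[0,0,0]],[0,[0,-1,0],[0,0,0]],[0,[0,-1,0],[0,0,0]],[0,[0,0,0],[0,0,0]],[0,[0,0,0],[0,0,0]],[0,[0,0,0],[0,0,0]],[0,[0,0,0],[0,0,0]],[0,[0,0,0],[0,0,0]],[0,[0,0,0],[0,0,0]],[0,[0,0,0],[0,0,0]]]' 45
python3 fz.py
```

```text
time_s: 16.85
ee_pos: [581.9, 218.7, 183.7]
ee_rot: [-90.1, -0.0, -100.5]
force: [-2.3, 1.3, -1.0]
gripper_width: 12.7
force mean [-2.42  1.9  -0.39] sd [0.85 0.52 0.56] [581.9  218.63 183.72] 12.893235761784563 17.2
```

```bash
python3 -m handwheel '[[0,[0,0,-0.3],[0,0,0]],[0,[0,0,0],[0,0,0]],[0,[0,0,0],[0,0,0]],[0,[0,0,0],[0,0,0]],[0,[0,0,0],[0,0,0]],[0,[0,0,0],[0,0,0]],[0,[0,0,0],[0,0,0]],[0,[0,0,0],[0,0,0]],[0,[0,0,0],[0,0,0]],[0,[0,0,0],[0,0,0]]]' 10
python3 fz.py
python3 - <<'E'
from h import *
for c in('scene','side'): save(env.grab_frame(c),c+'8',(320,80,480,210) if c=='scene' else (250,60,410,190) ,4)
E
```

```text
time_s: 18.08
ee_pos: [582.2, 218.5, 183.9]
ee_rot: [-90.0, -0.0, -100.5]
force: [-3.2, 1.6, 0.3]
gripper_width: 13.5
force mean [-3.38  1.16 -0.22] sd [0.27 0.45 0.52] [582.16 218.52 183.94] 13.445334980413724 18.4333
```

View pics/scene8.png

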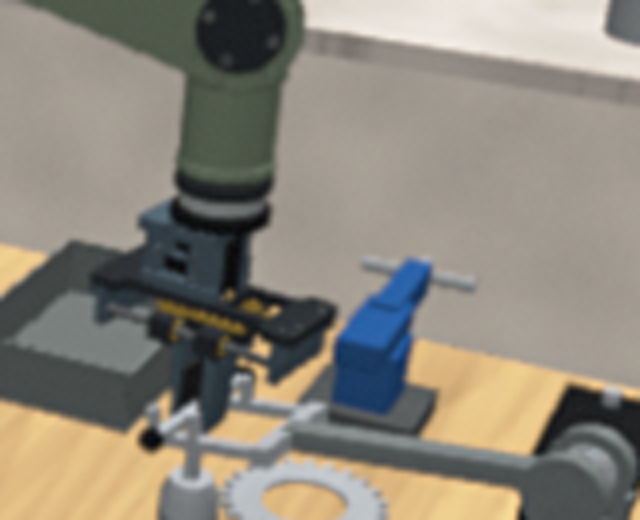

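```bash
python3 -m handwheel '[[0,[0,0,-0.5],[0,0,0]],[0,[0,0,0],[0,0,0]],[0,[0,0,0],[0,0,0]],[0,[0,0,0],[0,0,0]],[0,[0,0,-0.5],[0,0,0]],[0,[0,0,0],[0,0,0]],[0,[0,0,0],[0,0,0]],[0,[0,0,0],[0,0,0]],[0,[0,0,0],[0,0,0]],[0,[0,0,0],[0,0,0]]]' 10
python3 fz.py
```

```text
time_s: 19.42
ee_pos: [582.0, 218.6, 184.3]
ee_rot: [-89.9, 0.0, -100.5]
force: [1.7, -0.7, 0.8]
gripper_width: 13.4
force mean [ 2.21 -0.9   0.64] sd [0.5  0.35 0.81] [581.48 218.74 184.07] 13.262045982910664 19.7667
```

Move back half of that shift, and release gently.

```bash
python3 -m handwheel '[[0,[0,0,0.4],[0,0,0]],[0,[0,0,0],[0,0,0]],[0,[0,0,0],[0,0,0]],[0,[0,0,0],[0,0,0]],[0.16,[0,0,0],[0,0,0]],[0.18,[0,0,0],[0,0,0]],[0.2,[0,0,0],[0,0,0]],[0.22,[0,0,0],[0,0,0]],[0.24,[0,0,0],[0,0,0]],[0.26,[0,0,0],[0,0,0]]]' 10
python3 fz.py
python3 - <<'E'
from h import *
save(env.grab_frame('wrist'),'w9',(150,60,480,310),2.4)
for c in('scene','side'): save(env.grab_frame(c),c+'9',(320,80,480,210) if c=='scene' else (250,60,410,190) ,4)
E
```

```text
time_s: 20.65
ee_pos: [581.4, 218.7, 183.8]
ee_rot: [-90.0, -0.0, -100.5]
force: [0.0, 0.8, -0.3]
gripper_width: 23.3
force mean [ 0.25  0.21 -0.01] sd [0.45 0.44 0.55] [581.59 218.66 183.97] 24.01988464644197 21.0
```

View pics/w9.png

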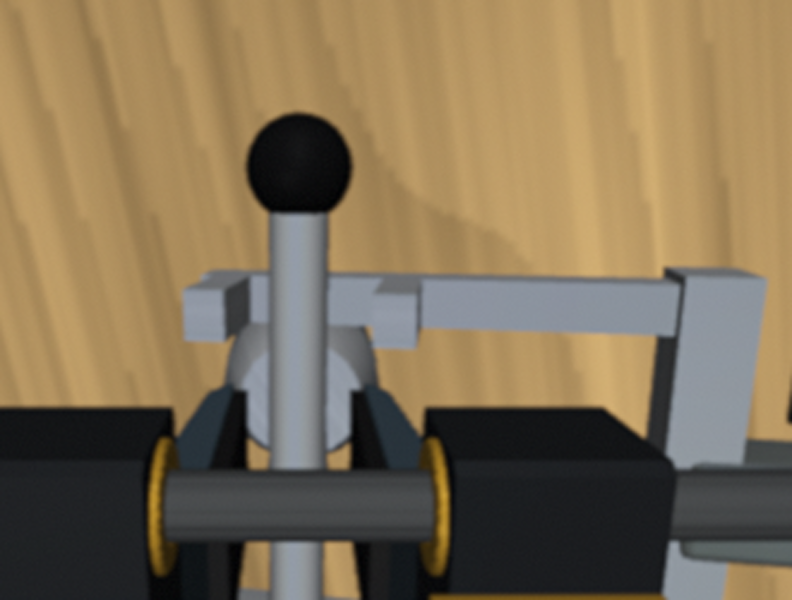

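View pics/side9.png

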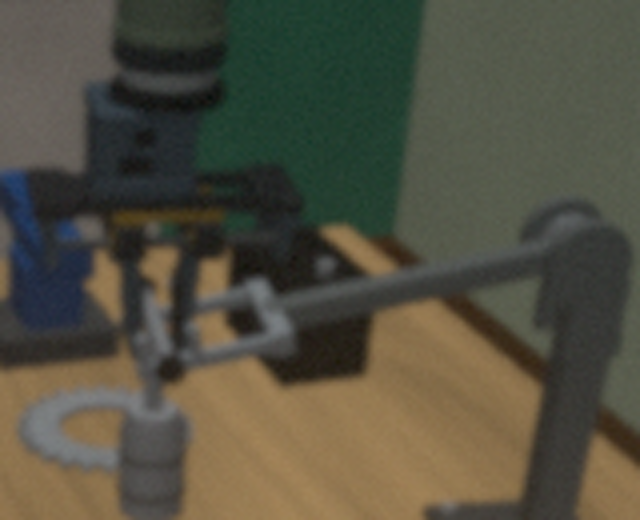

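```bash
python3 -m handwheel '[[0.4,[0,0,0],[0,0,0]],[0.4,[0,0,0],[0,0,0]],[0.4,[0,-5,0],[0,0,0]],[0.4,[0,-8,0],[0,0,0]],[0.4,[0,-12,0],[0,0,0]],[0.4,[0,-18,0],[0,0,0]],[0.4,[0,-25,0],[0,0,0]],[0.4,[0,-30,0],[0,0,0]],[1,[0,-30,0],[0,0,0]],[1,[0,-10,0],[0,0,0]]]' 10
python3 - <<'E'
from h import *
s=env.state();print(s['ee_pos'],s['force'])
save(env.grab_frame('wrist'),'w10')
for c in('scene','side'): save(env.grab_frame(c),c+'10',(320,80,480,230) if c=='scene' else (250,60,410,210) ,4)
E
```

```text
time_s: 22.03
ee_pos: [583.1, 219.2, 328.0]
ee_rot: [-89.5, 0.3, -100.5]
force: [0.1, 0.3, 0.7]
gripper_width: 47.1
[583.06 219.21 328.04] [0.1  0.28 0.67]
```

View pics/scene10.png

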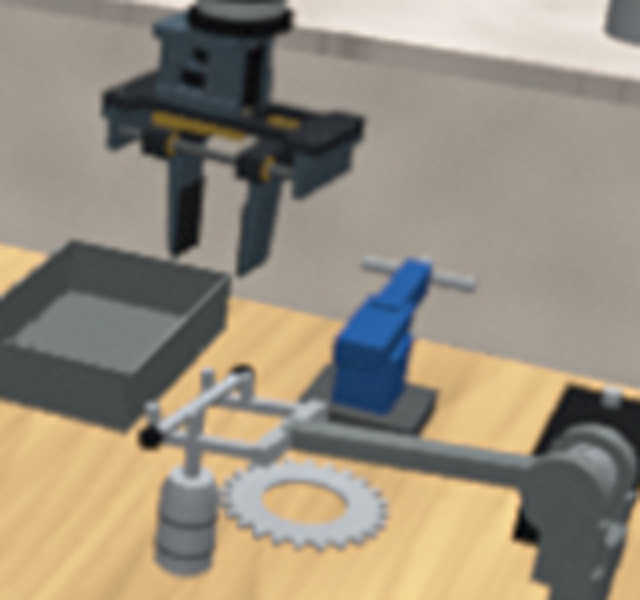

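View pics/side10.png

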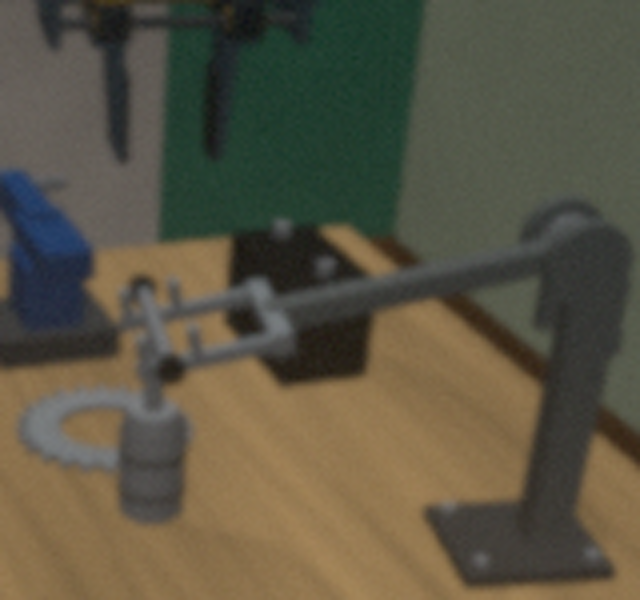

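```bash
python3 -m handwheel '[[1,[33,10,7],[0,0,0]],[1,[33,10,7],[0,0,0]],[1,[33,10,7],[0,0,0]],[1,[33,10,7],[0,0,0]],[1,[33,10,7],[0,0,0]],[1,[33,10,7],[0,0,0]],[1,[33,10,7],[0,0,0]],[1,[33,10,7],[0,0,0]],[1,[33,10,7],[0,0,0]],[1,[33,10,7],[0,0,0]]]' 30
python3 -m handwheel '[[1,[0,0,0],[0,0,0]],[1,[0,0,0],[0,0,0]],[1,[0,0,0],[0,0,0]],[1,[0,0,0],[0,0,0]],[1,[0,0,0],[0,0,0]],[1,[0,0,0],[0,0,0]],[1,[0,0,0],[0,0,0]],[1,[0,0,0],[0,0,0]],[1,[0,0,0],[0,0,0]],[1,[0,0,0],[0,0,0]]]' 30
python3 - <<'E'
from h import *
T=tool();np.save('T_stand.npy',T);print(T[:3,3])
im=env.grab_frame('wrist');save(im,'w11')
cam=Cam('wrist',T)
for l in('stand','hub1','cap'):
    for d in env.masks_of('wrist',l):print(l,d['p'],d['location'],int(d['region'].sum()),cam.atz(d['location'],12))
print(cam.proj([[592,-117,12],[592,-117,38]]))
E
```

```text
time_s: 23.02
ee_pos: [588.8, -119.9, 218.9]
ee_rot: [-90.3, 0.0, -100.5]
force: [0.5, 0.4, -0.4]
gripper_width: 91.0
time_s: 23.85
ee_pos: [590.5, -118.4, 222.1]
ee_rot: [-90.0, 0.0, -100.4]
force: [0.5, -0.7, -0.2]
gripper_width: 91.2
[ 590.54 -118.37  222.06]
stand 0.8 [277.8, 184.5] 4756 [ 594.51 -116.11   12.  ]
hub1 0.92 [138.9, 235.8] 833 [ 409.3  -148.77   12.  ]
hub1 0.72 [191.8, 316.8] 736 [ 447.44 -273.19   12.  ]
hub1 0.68 [285.7, 297.6] 1462 [ 577.58 -267.81   12.  ]
hub1 0.59 [126.1, 134.5] 3965 [429.52 -24.98  12.  ]
[[275.9  185.58]
 [276.01 189.4 ]]
```

View pics/w11.png

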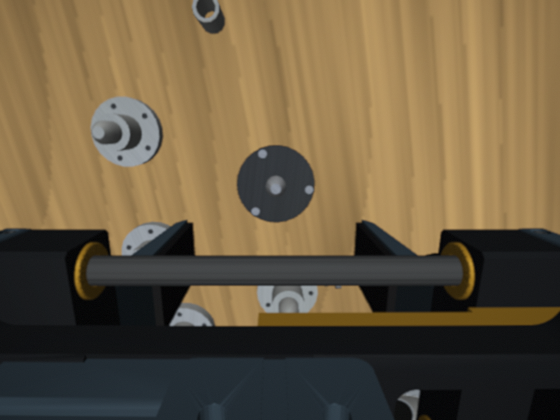

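```bash
python3 - <<'E'
from h import *
T=np.load('T_stand.npy');cam=Cam('wrist',T)
im=cv2.imread('pics/w11.png')
reg=im[135:232,225:330].astype(int).max(2)<105
n,lab,st,cen=cv2.connectedComponentsWithStats(reg.astype(np.uint8))
k=1+np.argmax(st[1:,4]);cs,_=cv2.findContours((lab==k).astype(np.uint8),0,1)
h=cv2.convexHull(max(cs,key=len));(cx,cy),ax,an=cv2.fitEllipse(h);cx+=225;cy+=135
print(cx,cy,ax)
# predicted rim top contour ellipse
a=np.linspace(0,2*np.pi,60)
def pe(x,y):
    P=cam.proj(np.concatenate([np.c_[x+48*np.cos(a),y+48*np.sin(a),0*a+z] for z in(0,12)])).astype(np.float32)
    return cv2.fitEllipse(cv2.convexHull(P))
e=pe(592,-117);print(e)
# solve
p=np.array([592.,-117])
for _ in range(4):
    f=lambda q:np.array(pe(*q)[0])-[cx,cy]
    r=f(p);J=np.array([(f(p+d)-r)/3 for d in np.eye(2)*3]).T;p=p-np.linalg.solve(J,r)
print('stand wrist',p)
# spigot tip location (276,189)
print(cam.proj([[*p,12],[*p,38]]))
E
python3 - <<'E'
import sys;sys.path.insert(0,'.')
from h import *
a=cv2.imread('pics/w11.png')[:,:,::-1];save(a,'..pics/w11c' if 0 else 'w11c',(225,130,330,235),5)
E
```

```text
275.2874183654785 183.2934799194336 (76.9231948852539, 77.35220336914062)
((275.90423583984375, 184.33798217773438), (78.2237777709961, 78.69418334960938), 85.95663452148438)
stand wrist [ 591.49 -115.58]
[[275.28 184.53]
 [275.35 188.27]]
```

View pics/w11c.png

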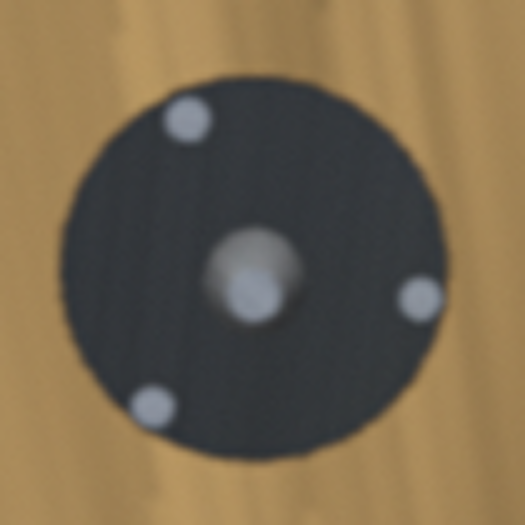

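Stand fixed at (591.5,−116): spigot tip seen at (275.4,189.0) against predicted (275.4,188.3). Moving over hub A.

```bash
python3 -m handwheel '[[0.7,[-11,15,-29],[0,0,0]],[0.7,[-11,15,-29],[0,0,0]],[0.7,[-11,15,-29],[0,0,0]],[0.7,[-11,15,-29],[0,0,0]],[0.7,[-11,15,-29],[0,0,0]],[0.7,[-9,15,-29],[0,0,0]],[0.7,[0,0,0],[0,0,0]],[0.7,[0,0,0],[0,0,0]],[0.7,[0,0,0],[0,0,0]],[0.7,[0,0,0],[0,0,0]]]' 30
cat > look.py <<'E'
import sys
from h import *
# usage: look.py name kind x y [basez]
n,k,x,y=sys.argv[1],sys.argv[2],float(sys.argv[3]),float(sys.argv[4])
T=tool();im=env.grab_frame('wrist');cam=Cam('wrist',T)
print('TCP',T[:3,3],env.state()['ee_rot'],env.state()['time_s'],'pred px',cam.proj([[x,y,0],[x,y,72 if k=='hub' else 62]]))
best=None
for d in env.masks_of('wrist','hub1' if k=='hub' else k):
    q=cam.atz(d['location'],25)[:2]; print(d['p'],d['location'],q)
    if np.hypot(*(q-[x,y]))<35 and best is None: best=d
v=im.copy()
for h,c in((0,(255,0,0)),(14,(255,0,0)),(46 if k=='hub' else 62,(0,255,0))):
    r=40 if h<20 else (20 if k=='hub' else 14)
    a=np.linspace(0,2*np.pi,60);q=cam.proj(np.c_[x+r*np.cos(a),y+r*np.sin(a),0*a+h])
    cv2.polylines(v,[q.round().astype(np.int32)],True,c,1)
save(v,n)
if best is not None:
    p,r=fit([cam],[best['region']],k,[x,y]); print('fit',p,'area',best['region'].sum(),sil(cam,k,*p).sum())
    l=T[:3,:3].T@(np.array([*p,0])-T[:3,3]);print('tool delta x,z',l[0],l[2])
l=T[:3,:3].T@(np.array([x,y,0])-T[:3,3]);print('tool delta to given x,z',l[0],l[2])
E
python3 look.py w12 hub 431.1 -23.5
```

```text
time_s: 24.88
ee_pos: [433.1, -24.5, 132.9]
ee_rot: [-89.8, 0.0, -100.5]
force: [-0.1, -0.1, 0.3]
gripper_width: 63.8
TCP [433.09 -24.45 132.87] [ -89.84    0.02 -100.49] 24.9333 pred px [[272.5  199.79]
 [272.25 219.7 ]]
0.63 [271.7, 202.4] [431.   -20.46]
0.58 [289.6, 308.3] [ 428.64 -128.58]
fit [429.92 -22.26] area 5651 5647.901960784313
tool delta x,z -1.5380288863827785 -3.9455941076903955
tool delta to given x,z -0.5302617271808482 -2.554575638355566
```

View pics/w12.png

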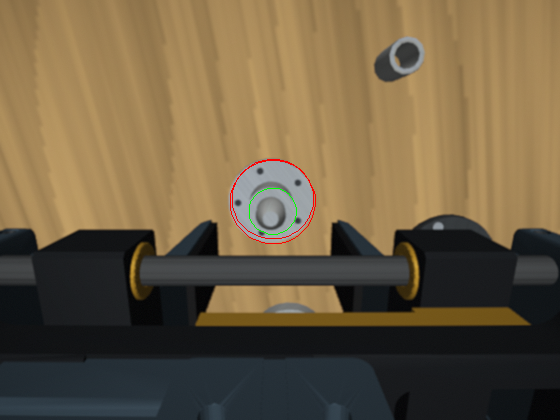

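```bash
python3 -m handwheel '[[0.7,[-1,15,-3.4],[0,0,0]],[0.7,[0,25,0],[0,0,0]],[0.7,[0,25,0],[0,0,0]],[0.7,[0,20,0],[0,0,0]],[0.7,[0,12,0],[0,0,0]],[0.7,[0,5,0],[0,0,0]],[0.7,[0,0,0],[0,0,0]],[0.7,[0,0,0],[0,0,0]],[0.7,[0,0,0],[0,0,0]],[0.7,[0,0,0],[0,0,0]]]' 30
```

```text
time_s: 25.82
ee_pos: [428.8, -22.5, 30.8]
ee_rot: [-89.9, 0.0, -100.5]
force: [0.3, 0.0, -0.1]
gripper_width: 63.7
```

```bash
python3 -m handwheel '[[0.7,[0,6,1.4],[0,0,0]],[0.7,[0,4,0],[0,0,0]],[0.7,[0,0,0],[0,0,0]],[0,[0,0,0],[0,0,0]],[0,[0,0,0],[0,0,0]],[0,[0,0,0],[0,0,0]],[0,[0,0,0],[0,0,0]],[0,[0,0,0],[0,0,0]],[0,[0,0,0],[0,0,0]],[0,[0,0,0],[0,0,0]]]' 35
python3 fz.py
```

```text
time_s: 26.65
ee_pos: [429.6, -22.7, 20.1]
ee_rot: [-90.0, 0.0, -100.5]
force: [0.9, 0.6, -0.6]
gripper_width: 38.9
force mean [ 1.13 -0.2   0.13] sd [0.66 0.39 0.32] [429.63 -22.68  20.06] 39.4936190284216 27.0
```

```bash
python3 -m handwheel '[[0,[0,-10,0],[0,0,0]],[0,[0,-25,0],[0,0,0]],[0,[0,-30,0],[0,0,0]],[0,[10.4,0,29.4],[0,0,0]],[0,[10.4,0,29.4],[0,0,0]],[0,[10.4,0,29.4],[0,0,0]],[0,[10.4,0,29.4],[0,0,0]],[0,[10.4,0,29.4],[0,0,0]],[0,[10.2,0,29.2],[0,0,0]],[0,[0,0,0],[0,0,0]]]' 35
python3 - <<'E'
from h import *
for i in range(4): env.grab_frame('wrist')
s=env.state();T=tool(s);print(s['ee_pos'],s['ee_rot'],s['force'],s['gripper_width'],s['time_s'])
save(env.grab_frame('wrist'),'w13')
cam=Cam('wrist',T);print(cam.proj(T[:3,3]+[0,0,52]))
for c in('scene','side'): save(env.grab_frame(c),c+'13',(250,220,390,330) if c=='scene' else (270,180,410,300) ,5)
l=T[:3,:3].T@(np.array([591.5,-116.0,0])-T[:3,3]);print(l)
E
```

```text
time_s: 27.88
ee_pos: [595.9, -118.6, 84.1]
ee_rot: [-89.7, -0.0, -100.6]
force: [0.9, -0.6, -2.3]
gripper_width: 39.3
[ 589.16 -115.16   83.86] [ -90.24    0.02 -100.46] [-0.5  -0.84 -2.99] 38.708111207669674 28.0833
[[275.54 294.89]]
[ 0.43 83.85  2.8 ]
```

View pics/w13.png

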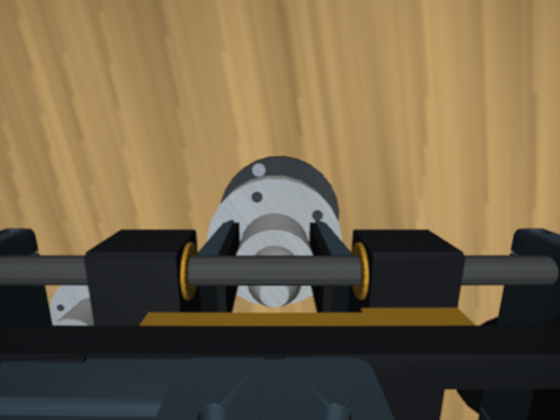

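View pics/side13.png

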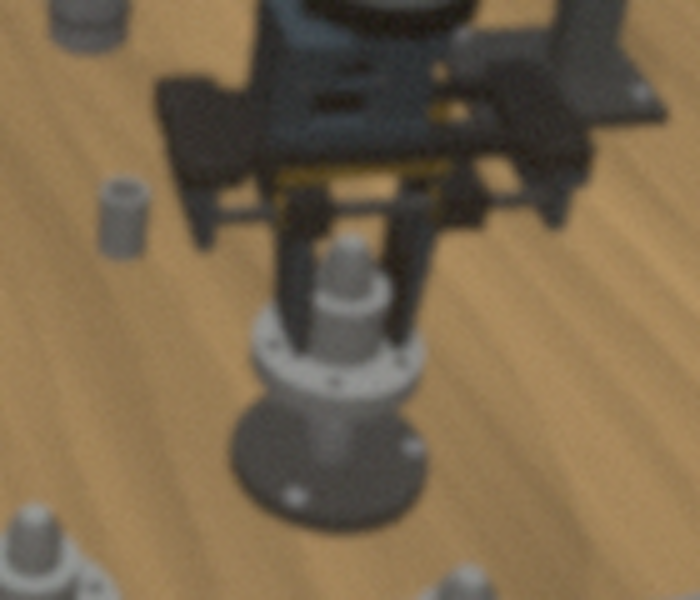

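```bash
python3 -m handwheel '[[0,[0,0,0],[0,0,0]],[0,[0,0,0],[0,0,0]],[0,[0,0,0],[0,0,0]],[0,[0,0,0],[0,0,0]],[0,[0,8,0],[0,0,0]],[0,[0,8,0],[0,0,0]],[0,[0,7,0],[0,0,0]],[0,[0,5,0],[0,0,0]],[0,[0,4,0],[0,0,0]],[0,[0,3,0],[0,0,0]]]' 35
python3 fz.py
```

```text
time_s: 29.07
ee_pos: [590.9, -115.8, 49.0]
ee_rot: [-90.1, 0.0, -100.5]
force: [0.2, 0.1, -1.9]
gripper_width: 39.3
force mean [-0.16  0.03 -2.14] sd [0.31 0.24 0.3 ] [ 591.54 -115.88   50.33] 39.12863360589919 29.4167
```

```bash
python3 -m handwheel '[[0,[0,3,0],[0,0,0]],[0,[0,3,0],[0,0,0]],[0,[0,3,0],[0,0,0]],[0,[0,2,0],[0,0,0]],[0,[0,2,0],[0,0,0]],[0,[0,2,0],[0,0,0]],[0,[0,2,0],[0,0,0]],[0,[0,1,0],[0,0,0]],[0,[0,1,0],[0,0,0]],[0,[0,0,0],[0,0,0]]]' 35
python3 fz.py
```

```text
time_s: 30.3
ee_pos: [591.1, -115.8, 32.0]
ee_rot: [-90.0, 0.0, -100.5]
force: [-2.7, 0.8, 5.3]
gripper_width: 39.0
force mean [-2.5   0.58  5.46] sd [0.4  0.45 0.55] [ 591.15 -115.81   32.05] 39.1054254508157 30.65
```

Contact at TCP z 32.05, exactly the predicted home height (20.06+12), with 8 N pressing. Release and go to hub B.

```bash
python3 -m handwheel '[[0.7,[0,0,0],[0,0,0]],[0.7,[0,0,0],[0,0,0]],[0.7,[0,0,0],[0,0,0]],[0.7,[0,-8,0],[0,0,0]],[0.7,[0,-20,0],[0,0,0]],[0.7,[0,-35,0],[0,0,0]],[0.7,[0,-35,0],[0,0,0]],[0.7,[10,0,-16],[0,0,0]],[0.7,[20,0,-33],[0,0,0]],[0.7,[20,0,-33],[0,0,0]]]' 35
python3 -m handwheel '[[0.7,[18,0,-33],[0,0,0]],[0.7,[12,0,-22],[0,0,0]],[0.7,[7,0,-12],[0,0,0]],[0.7,[3,0,-6],[0,0,0]],[0.7,[0,0,0],[0,0,0]],[0.7,[0,0,0],[0,0,0]],[0.7,[0,0,0],[0,0,0]],[0.7,[0,0,0],[0,0,0]],[0.7,[0,0,0],[0,0,0]],[0.7,[0,0,0],[0,0,0]]]' 35
python3 look.py w14 hub 421.5 -176
python3 - <<'E'
from h import *
for c in('scene','side'): save(env.grab_frame(c),c+'14',(250,220,390,330) if c=='scene' else (270,180,410,300) ,5)
E
```

```text
time_s: 31.53
ee_pos: [501.7, -150.4, 130.0]
ee_rot: [-89.8, -0.0, -100.4]
force: [-1.1, -1.5, -0.1]
gripper_width: 64.2
time_s: 32.37
ee_pos: [423.0, -176.0, 128.7]
ee_rot: [-90.0, 0.0, -100.4]
force: [0.8, 0.6, -0.5]
gripper_width: 63.8
TCP [ 423.04 -175.97  128.73] [ -90.01    0.01 -100.43] 32.4167 pred px [[273.58 201.56]
 [273.32 222.32]]
0.9 [271.6, 204.3] [ 420.38 -172.71]
0.75 [458.9, 100.7] [ 589.35 -114.14]
0.69 [446.4, 224.7] [ 572.96 -220.13]
0.63 [301.3, 296.4] [ 431.79 -266.99]
fit [ 420.88 -175.22] area 5729 5791.607843137254
tool delta x,z -0.3242294350021658 -2.232772306665394
tool delta to given x,z 0.33248607682715836 -1.4866720816715535
```

View pics/w14.png

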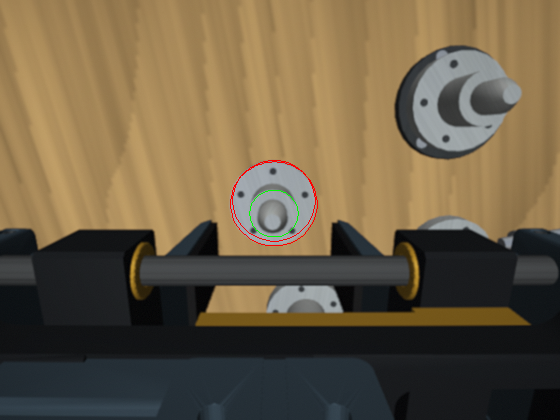

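View pics/side14.png

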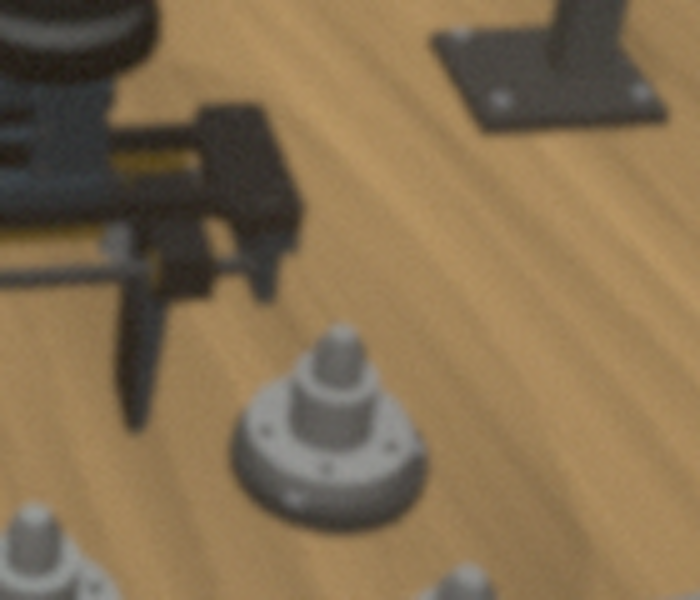

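Hub A sits flush on the stand. Hub B's ring overlay matches the image within 1 px; descend and grip.

```bash
python3 -m handwheel '[[0.7,[0,15,-2],[0,0,0]],[0.7,[0,25,0],[0,0,0]],[0.7,[0,25,0],[0,0,0]],[0.7,[0,20,0],[0,0,0]],[0.7,[0,12,0],[0,0,0]],[0.7,[0,6,0],[0,0,0]],[0.7,[0,3,0],[0,0,0]],[0.7,[0,2.7,0],[0,0,0]],[0.7,[0,0,0],[0,0,0]],[0.7,[0,0,0],[0,0,0]]]' 35
python3 -m handwheel '[[0,[0,0,0],[0,0,0]],[0,[0,0,0],[0,0,0]],[0,[0,0,0],[0,0,0]],[0,[0,0,0],[0,0,0]],[0,[0,0,0],[0,0,0]],[0,[0,0,0],[0,0,0]],[0,[0,0,0],[0,0,0]],[0,[0,0,0],[0,0,0]],[0,[0,0,0],[0,0,0]],[0,[0,0,0],[0,0,0]]]' 35
python3 fz.py
```

```text
time_s: 33.4
ee_pos: [421.0, -176.0, 20.9]
ee_rot: [-89.9, -0.0, -100.5]
force: [0.3, -0.2, 0.5]
gripper_width: 64.0
time_s: 34.23
ee_pos: [420.9, -176.0, 20.5]
ee_rot: [-89.9, -0.0, -100.5]
force: [-0.1, 1.1, 5.5]
gripper_width: 39.1
force mean [0.28 0.19 5.43] sd [0.74 0.49 0.4 ] [ 420.89 -175.96   20.52] 39.448012923177174 34.5833
```

```bash
python3 -m handwheel '[[0,[0,-8,0],[0,0,0]],[0,[0,-20,0],[0,0,0]],[0,[0,-30,0],[0,0,0]],[0,[0,-30,0],[0,0,0]],[0,[0,-15,0],[0,0,0]],[0,[-10,0,18],[0,0,0]],[0,[-18,0,30],[0,0,0]],[0,[-18,0,30],[0,0,0]],[0,[-17,0,30],[0,0,0]],[0,[-12,0,22],[0,0,0]]]' 35
python3 -m handwheel '[[0,[-9,0,14],[0,0,0]],[0,[-4,0,8],[0,0,0]],[0,[-2,0,4.5],[0,0,0]],[0,[0,0,0],[0,0,0]],[0,[0,0,0],[0,0,0]],[0,[0,0,0],[0,0,0]],[0,[0,0,0],[0,0,0]],[0,[0,0,0],[0,0,0]],[0,[0,0,0],[0,0,0]],[0,[0,0,0],[0,0,0]]]' 35
cat > chk.py <<'E'
import sys
from h import *
# chk.py name stackz : carried hub vs stack
n=sys.argv[1];hz=float(sys.argv[2]) if len(sys.argv)>2 else 20
SX,SY=591.2,-115.9
s=env.state();T=tool(s);cam=Cam('wrist',T)
im=env.grab_frame('wrist')
l=T[:3,:3].T@(np.array([SX,SY,0])-T[:3,3])
print(s['ee_pos'],s['ee_rot'],s['force'],s['gripper_width'],s['time_s'],'to stack x,z',l[0],l[2],'nose tip pred',cam.proj(T[:3,3]+[0,0,72-hz]))
v=im.copy();a=np.linspace(0,2*np.pi,60)
for r,h in((40,14),(20,46),(12,62),(6,72)):
    P=T[:3,3]+np.c_[r*np.cos(a),r*np.sin(a),0*a+h-hz];cv2.polylines(v,[cam.proj(P).round().astype(np.int32)],True,(255,0,0) if r>15 else (0,255,0),1)
save(v,n)
E
python3 chk.py w15 20.5
```

```text
time_s: 35.47
ee_pos: [563.5, -124.5, 122.7]
ee_rot: [-90.0, 0.0, -100.4]
force: [0.9, 0.4, -1.8]
gripper_width: 39.5
time_s: 36.3
ee_pos: [590.5, -115.9, 123.4]
ee_rot: [-90.0, 0.0, -100.5]
force: [0.1, 0.7, -2.9]
gripper_width: 39.5
[ 590.49 -115.92  123.42] [ -89.99    0.01 -100.48] [ 0.11  0.68 -2.91] 39.46079627931712 36.3 to stack x,z -0.13424589664136194 0.681613487789486 nose tip pred [[276.06 294.31]]
```

View pics/w15.png

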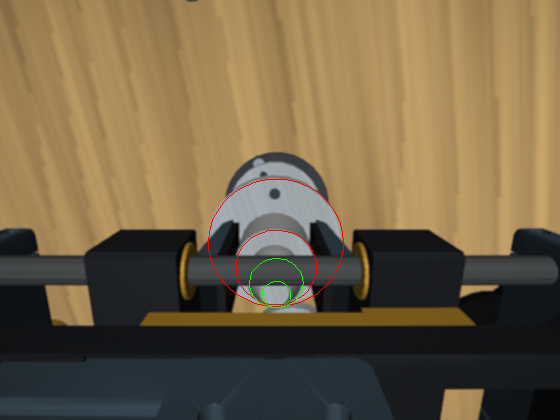

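```bash
python3 -m handwheel '[[0,[0,6,0.5],[0,0,0]],[0,[0,6,0],[0,0,0]],[0,[0,5,0],[0,0,0]],[0,[0,4,0],[0,0,0]],[0,[0,4,0],[0,0,0]],[0,[0,3,0],[0,0,0]],[0,[0,2,0],[0,0,0]],[0,[0,0,0],[0,0,0]],[0,[0,0,0],[0,0,0]],[0,[0,0,0],[0,0,0]]]' 35
python3 fz.py
```

```text
time_s: 37.18
ee_pos: [591.4, -115.9, 93.5]
ee_rot: [-90.0, 0.0, -100.5]
force: [0.2, 0.3, -2.1]
gripper_width: 39.4
force mean [-0.2  -0.   -2.43] sd [0.51 0.43 0.41] [ 591.25 -115.85   93.32] 39.35040758000947 37.5333
```

```bash
python3 -m handwheel '[[0,[0,3,0],[0,0,0]],[0,[0,3,0],[0,0,0]],[0,[0,2,0],[0,0,0]],[0,[0,2,0],[0,0,0]],[0,[0,2,0],[0,0,0]],[0,[0,1.5,0],[0,0,0]],[0,[0,1,0],[0,0,0]],[0,[0,1,0],[0,0,0]],[0,[0,0,0],[0,0,0]],[0,[0,0,0],[0,0,0]]]' 35
python3 fz.py
```

```text
time_s: 38.42
ee_pos: [591.1, -115.8, 78.6]
ee_rot: [-90.0, 0.0, -100.5]
force: [-2.5, 0.7, 4.5]
gripper_width: 39.3
force mean [-3.    0.63  5.77] sd [0.46 0.35 0.64] [ 591.09 -115.81   78.52] 39.44570754846273 38.7667
```

Second hub home (78.52, as predicted). On to hub C.

```bash
python3 -m handwheel '[[0.7,[0,0,0],[0,0,0]],[0.7,[0,0,0],[0,0,0]],[0.7,[0,0,0],[0,0,0]],[0.7,[0,-8,0],[0,0,0]],[0.7,[0,-25,0],[0,0,0]],[0.7,[0,-35,0],[0,0,0]],[0.7,[10,-8,-6],[0,0,0]],[0.7,[25,0,-15],[0,0,0]],[0.7,[33,0,-20],[0,0,0]],[0.7,[33,0,-20],[0,0,0]]]' 35
python3 -m handwheel '[[0.7,[33,4,-20],[0,0,0]],[0.7,[33,7,-20],[0,0,0]],[0.7,[22,7,-13],[0,0,0]],[0.7,[12,4,-7],[0,0,0]],[0.7,[5.6,3,-3],[0,0,0]],[0.7,[0,0,0],[0,0,0]],[0.7,[0,0,0],[0,0,0]],[0.7,[0,0,0],[0,0,0]],[0.7,[0,0,0],[0,0,0]],[0.7,[0,0,0],[0,0,0]]]' 35
python3 look.py w16 hub 431.5 -296.5
```

```text
time_s: 39.65
ee_pos: [512.4, -204.8, 154.3]
ee_rot: [-89.9, -0.0, -100.3]
force: [0.4, -0.9, -0.3]
gripper_width: 63.8
time_s: 40.48
ee_pos: [432.5, -295.9, 128.9]
ee_rot: [-90.0, -0.0, -100.4]
force: [-0.2, -0.7, 0.3]
gripper_width: 64.2
TCP [ 432.54 -295.87  128.94] [ -89.98    0.   -100.39] 40.5333 pred px [[274.09 201.99]
 [274.06 222.87]]
0.71 [437.2, 220.1] [ 574.73 -334.2 ]
0.7 [275.8, 202.6] [ 433.91 -291.85]
0.61 [427.3, 135.3] [ 571.08 -257.42]
0.54 [425.5, 3.2] [ 577.08 -156.38]
fit [ 432.27 -295.53] area 5765 5778.599999999999
tool delta x,z -0.29037171746562923 -0.40698932191049786
tool delta to given x,z 0.8026985331555802 -0.9892495049661774
```

View pics/w16.png

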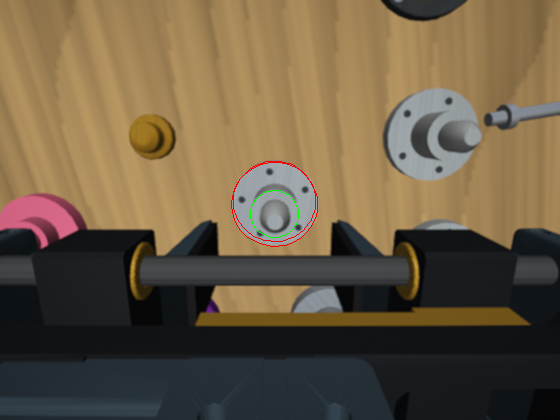

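```bash
python3 -m handwheel '[[0.7,[0.2,15,-0.6],[0,0,0]],[0.7,[0,25,0],[0,0,0]],[0.7,[0,25,0],[0,0,0]],[0.7,[0,20,0],[0,0,0]],[0.7,[0,12,0],[0,0,0]],[0.7,[0,6,0],[0,0,0]],[0.7,[0,3,0],[0,0,0]],[0.7,[0,2.5,0],[0,0,0]],[0.7,[0,0,0],[0,0,0]],[0.7,[0,0,0],[0,0,0]]]' 35
python3 -m handwheel '[[0,[0,0,0],[0,0,0]],[0,[0,0,0],[0,0,0]],[0,[0,0,0],[0,0,0]],[0,[0,0,0],[0,0,0]],[0,[0,0,0],[0,0,0]],[0,[0,0,0],[0,0,0]],[0,[0,0,0],[0,0,0]],[0,[0,0,0],[0,0,0]],[0,[0,0,0],[0,0,0]],[0,[0,0,0],[0,0,0]]]' 35
python3 fz.py
```

```text
time_s: 41.42
ee_pos: [431.7, -296.9, 20.9]
ee_rot: [-89.9, -0.0, -100.5]
force: [0.4, -0.8, 0.2]
gripper_width: 63.8
time_s: 42.25
ee_pos: [431.6, -296.8, 20.6]
ee_rot: [-89.9, -0.0, -100.5]
force: [1.4, -0.4, 3.5]
gripper_width: 39.2
force mean [1.8  0.08 4.78] sd [0.5  0.37 0.82] [ 431.62 -296.84   20.57] 39.532849396169375 42.6
```

```bash
python3 -m handwheel '[[0,[0,-8,0],[0,0,0]],[0,[0,-25,0],[0,0,0]],[0,[0,-35,0],[0,0,0]],[0,[0,-35,0],[0,0,0]],[0,[0,-30,0],[0,0,0]],[0,[-15,-10,9],[0,0,0]],[0,[-30,-4,18],[0,0,0]],[0,[-33,0,20],[0,0,0]],[0,[-33,0,20],[0,0,0]],[0,[-33,0,20],[0,0,0]]]' 35
python3 -m handwheel '[[0,[-30,0,18],[0,0,0]],[0,[-18,0,11],[0,0,0]],[0,[-10,0,6],[0,0,0]],[0,[-4.8,0,2],[0,0,0]],[0,[0,0,0],[0,0,0]],[0,[0,0,0],[0,0,0]],[0,[0,0,0],[0,0,0]],[0,[0,0,0],[0,0,0]],[0,[0,0,0],[0,0,0]],[0,[0,0,0],[0,0,0]]]' 35
python3 chk.py w17 20.6
```

```text
time_s: 43.48
ee_pos: [542.1, -169.2, 166.6]
ee_rot: [-90.2, 0.0, -100.5]
force: [0.2, -0.6, -2.6]
gripper_width: 39.4
time_s: 44.32
ee_pos: [590.2, -116.4, 167.4]
ee_rot: [-90.0, -0.0, -100.5]
force: [-0.8, -0.9, -2.4]
gripper_width: 39.7
[ 590.21 -116.41  167.41] [ -90.     -0.   -100.52] [-0.77 -0.92 -2.37] 39.652617833089046 44.3167 to stack x,z -0.6847256724657244 0.868463230026697 nose tip pred [[276.05 294.21]]
```

View pics/w17.png

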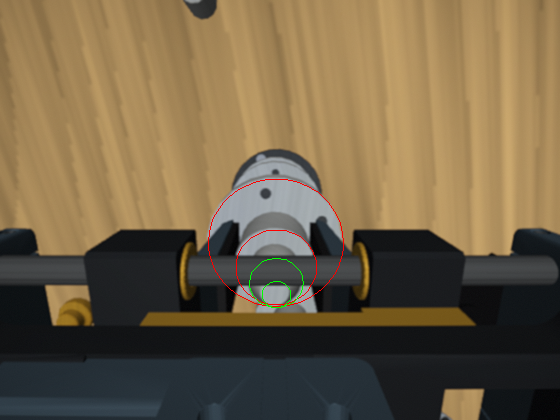

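```bash
python3 -m handwheel '[[0,[-0.6,6,0.8],[0,0,0]],[0,[0,6,0],[0,0,0]],[0,[0,5,0],[0,0,0]],[0,[0,4,0],[0,0,0]],[0,[0,4,0],[0,0,0]],[0,[0,3,0],[0,0,0]],[0,[0,0,0],[0,0,0]],[0,[0,0,0],[0,0,0]],[0,[0,0,0],[0,0,0]],[0,[0,0,0],[0,0,0]]]' 35
python3 fz.py
```

```text
time_s: 45.2
ee_pos: [591.7, -115.3, 139.6]
ee_rot: [-90.0, 0.0, -100.5]
force: [-0.5, -0.3, -2.6]
gripper_width: 39.3
force mean [ 0.13 -0.01 -2.36] sd [0.3  0.48 0.36] [ 591.53 -115.29  139.3 ] 39.443072052461794 45.55
```

```bash
python3 -m handwheel '[[0,[0,3,0],[0,0,0]],[0,[0,3,0],[0,0,0]],[0,[0,2,0],[0,0,0]],[0,[0,2,0],[0,0,0]],[0,[0,2,0],[0,0,0]],[0,[0,1.5,0],[0,0,0]],[0,[0,1,0],[0,0,0]],[0,[0,1,0],[0,0,0]],[0,[0,0,0],[0,0,0]],[0,[0,0,0],[0,0,0]]]' 35
python3 fz.py
```

```text
time_s: 46.43
ee_pos: [591.5, -115.3, 124.6]
ee_rot: [-90.0, 0.0, -100.5]
force: [-2.6, -0.1, 4.5]
gripper_width: 39.6
force mean [-2.76  0.74  5.43] sd [0.35 0.48 0.46] [ 591.48 -115.25  124.53] 39.558265405354675 46.7833
```

Third hub home (124.53 vs 124.57 expected). Next hub D; I'll use a narrower opening because the bolt's end lies about 10 mm from its flange.

```bash
python3 -m handwheel '[[0.6,[0,0,0],[0,0,0]],[0.6,[0,0,0],[0,0,0]],[0.6,[0,0,0],[0,0,0]],[0.6,[0,-8,0],[0,0,0]],[0.6,[0,-25,0],[0,0,0]],[0.6,[0,-35,0],[0,0,0]],[0.6,[10,-8,0],[0,0,0]],[0.6,[25,0,3],[0,0,0]],[0.6,[33,0,4],[0,0,0]],[0.6,[33,0,4],[0,0,0]]]' 35
python3 -m handwheel '[[0.6,[24,5,2.8],[0,0,0]],[0.6,[13,12,2],[0,0,0]],[0.6,[7,20,0],[0,0,0]],[0.6,[0,20,0],[0,0,0]],[0.6,[0,12,0],[0,0,0]],[0.6,[0,5,0],[0,0,0]],[0.6,[0,0,0],[0,0,0]],[0.6,[0,0,0],[0,0,0]],[0.6,[0,0,0],[0,0,0]],[0.6,[0,0,0],[0,0,0]]]' 35
python3 look.py w18 hub 580.6 -260.7
```

```text
time_s: 47.67
ee_pos: [584.2, -217.5, 200.6]
ee_rot: [-89.9, -0.0, -100.4]
force: [0.6, 0.5, -0.8]
gripper_width: 55.0
time_s: 48.5
ee_pos: [581.4, -260.8, 126.9]
ee_rot: [-89.9, -0.0, -100.4]
force: [-0.3, -0.6, -0.3]
gripper_width: 54.8
TCP [ 581.44 -260.76  126.87] [ -89.88   -0.02 -100.44] 48.55 pred px [[273.96 201.68]
 [274.04 222.7 ]]
0.9 [244.4, 19.8] [ 585.34 -108.36]
0.83 [276.8, 202.1] [ 583.99 -256.07]
0.78 [262.4, 72.7] [ 591.79 -148.83]
0.75 [295.3, 298.3] [ 584.44 -351.83]
0.71 [256.7, 62.4] [ 588.77 -140.41]
fit [ 580.81 -259.09] area 5858 5869.027450980391
tool delta x,z -1.579631464358954 -1.1928082546895349
tool delta to given x,z 0.03826727993083852 -1.1101947832608574
```

View pics/w18.png

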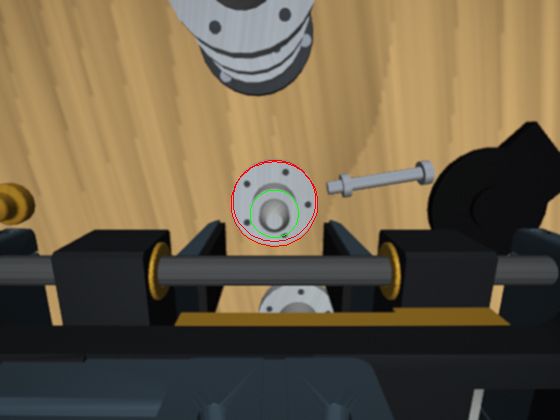

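```bash
python3 -m handwheel '[[0.6,[-0.5,15,-1],[0,0,0]],[0.6,[0,25,0],[0,0,0]],[0.6,[0,25,0],[0,0,0]],[0.6,[0,20,0],[0,0,0]],[0.6,[0,10,0],[0,0,0]],[0.6,[0,6,0],[0,0,0]],[0.6,[0,3,0],[0,0,0]],[0.6,[0,2.5,0],[0,0,0]],[0.6,[0,0,0],[0,0,0]],[0.6,[0,0,0],[0,0,0]]]' 35
python3 -m handwheel '[[0,[0,0,0],[0,0,0]],[0,[0,0,0],[0,0,0]],[0,[0,0,0],[0,0,0]],[0,[0,0,0],[0,0,0]],[0,[0,0,0],[0,0,0]],[0,[0,0,0],[0,0,0]],[0,[0,0,0],[0,0,0]],[0,[0,0,0],[0,0,0]],[0,[0,0,0],[0,0,0]],[0,[0,0,0],[0,0,0]]]' 35
python3 fz.py
```

```text
time_s: 49.43
ee_pos: [580.5, -260.3, 20.3]
ee_rot: [-89.9, -0.0, -100.5]
force: [-0.6, -0.4, -0.1]
gripper_width: 54.6
time_s: 50.27
ee_pos: [580.5, -260.3, 19.9]
ee_rot: [-89.9, -0.0, -100.5]
force: [1.8, 0.8, 5.9]
gripper_width: 39.3
force mean [1.04 0.03 5.74] sd [0.53 0.58 0.41] [ 580.49 -260.32   19.87] 39.218384417508936 50.6167
```

```bash
python3 -m handwheel '[[0,[0,-8,0],[0,0,0]],[0,[0,-25,0],[0,0,0]],[0,[0,-40,0],[0,0,0]],[0,[0,-40,0],[0,0,0]],[0,[0,-40,0],[0,0,0]],[0,[0,-25,0],[0,0,0]],[0,[0,-12,0],[0,0,0]],[0,[-12,-2,-1.3],[0,0,0]],[0,[-25,0,-2.7],[0,0,0]],[0,[-33,0,-3.6],[0,0,0]]]' 35
python3 -m handwheel '[[0,[-33,0,-3.6],[0,0,0]],[0,[-22,0,-2.5],[0,0,0]],[0,[-12,0,-1.2],[0,0,0]],[0,[-6,0,-0.8],[0,0,0]],[0,[-1.4,0,0],[0,0,0]],[0,[0,0,0],[0,0,0]],[0,[0,0,0],[0,0,0]],[0,[0,0,0],[0,0,0]],[0,[0,0,0],[0,0,0]],[0,[0,0,0],[0,0,0]]]' 35
python3 chk.py w19 19.9
```

```text
time_s: 51.5
ee_pos: [583.5, -189.7, 209.2]
ee_rot: [-90.2, 0.0, -100.6]
force: [1.2, 1.0, -2.3]
gripper_width: 39.1
time_s: 52.33
ee_pos: [590.5, -116.0, 211.2]
ee_rot: [-90.0, -0.0, -100.5]
force: [0.6, 0.2, -2.6]
gripper_width: 39.3
[ 590.55 -116.03  211.18] [ -90.     -0.   -100.53] [ 0.58  0.19 -2.6 ] 39.28352063023386 52.3333 to stack x,z -0.25360947803341927 0.6247327047632025 nose tip pred [[276.05 295.05]]
```

View pics/w19.png

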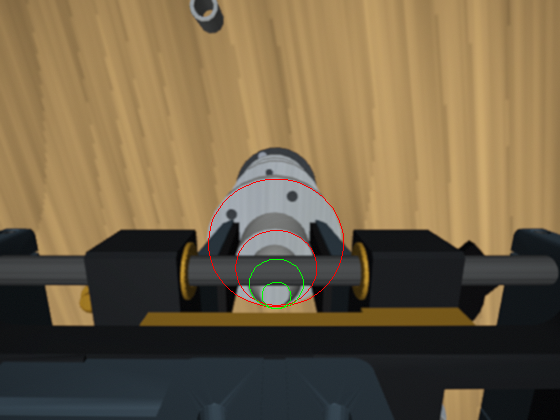

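```bash
python3 -m handwheel '[[0,[-0.3,6,0.7],[0,0,0]],[0,[0,6,0],[0,0,0]],[0,[0,5,0],[0,0,0]],[0,[0,4,0],[0,0,0]],[0,[0,3,0],[0,0,0]],[0,[0,2.3,0],[0,0,0]],[0,[0,0,0],[0,0,0]],[0,[0,0,0],[0,0,0]],[0,[0,0,0],[0,0,0]],[0,[0,0,0],[0,0,0]]]' 35
python3 fz.py
```

```text
time_s: 53.22
ee_pos: [591.6, -115.1, 185.2]
ee_rot: [-90.0, 0.0, -100.5]
force: [0.8, -0.2, -2.5]
gripper_width: 39.2
force mean [-0.2  -0.41 -2.52] sd [0.7  0.33 0.3 ] [ 591.39 -115.06  184.98] 39.165660964582315 53.5667
```

```bash
python3 -m handwheel '[[0,[0.4,3,0],[0,0,0]],[0,[0,3,0],[0,0,0]],[0,[0,2,0],[0,0,0]],[0,[0,2,0],[0,0,0]],[0,[0,2,0],[0,0,0]],[0,[0,1.5,0],[0,0,0]],[0,[0,1,0],[0,0,0]],[0,[0,1.3,0],[0,0,0]],[0,[0,0,0],[0,0,0]],[0,[0,0,0],[0,0,0]]]' 35
python3 fz.py
```

```text
time_s: 54.45
ee_pos: [591.4, -115.5, 169.8]
ee_rot: [-90.0, 0.0, -100.5]
force: [-0.9, 0.8, 2.5]
gripper_width: 39.4
force mean [-1.64  0.57  4.44] sd [0.45 0.49 1.16] [ 591.45 -115.44  169.81] 39.04523596927623 54.8
```

Fourth hub home (169.81 vs 169.87). Last hub E.

```bash
python3 -m handwheel '[[0.7,[0,0,0],[0,0,0]],[0.7,[0,0,0],[0,0,0]],[0.7,[0,0,0],[0,0,0]],[0.7,[0,-8,0],[0,0,0]],[0.7,[0,-25,0],[0,0,0]],[0.7,[0,-35,0],[0,0,0]],[0.7,[10,-8,1],[0,0,0]],[0.7,[25,0,4],[0,0,0]],[0.7,[35,0,5],[0,0,0]],[0.7,[35,5,5],[0,0,0]]]' 35
python3 -m handwheel '[[0.7,[35,12,5],[0,0,0]],[0.7,[35,15,5],[0,0,0]],[0.7,[35,18,5],[0,0,0]],[0.7,[25,20,4],[0,0,0]],[0.7,[15,20,3],[0,0,0]],[0.7,[8,15,1.5],[0,0,0]],[0.7,[4.8,10,0.8],[0,0,0]],[0.7,[0,5,0],[0,0,0]],[0.7,[0,0,0],[0,0,0]],[0.7,[0,0,0],[0,0,0]]]' 35
python3 look.py w20 hub 582.2 -381
```

```text
time_s: 55.68
ee_pos: [587.7, -222.4, 241.9]
ee_rot: [-89.8, -0.0, -100.4]
force: [0.7, -0.0, 0.1]
gripper_width: 64.1
time_s: 56.52
ee_pos: [582.7, -380.5, 125.9]
ee_rot: [-89.9, 0.0, -100.4]
force: [-0.5, -0.1, 0.5]
gripper_width: 63.5
TCP [ 582.67 -380.5   125.87] [ -89.89   -0.03 -100.41] 56.5667 pred px [[274.61 202.46]
 [274.76 223.75]]
0.97 [275.4, 202.3] [ 583.89 -375.46]
fit [ 582.63 -381.38] area 5661 5886.1882352941175
tool delta x,z 0.8791786076977431 0.0036552919339339347
tool delta to given x,z 0.5832608245028615 -0.48712476515089487
```

View pics/w20.png

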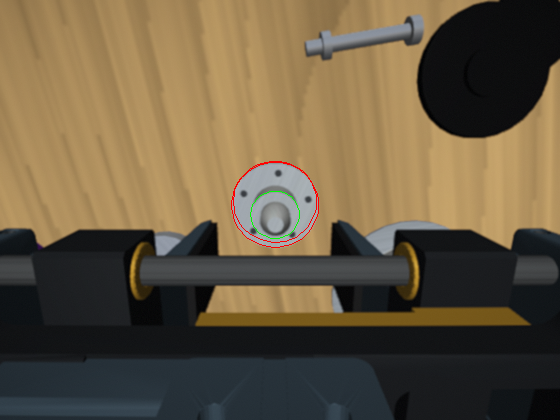

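```bash
python3 - <<'E'
from h import *
sc,si=Cam('scene'),Cam('side')
print(tri([sc,si],[(284,410),(486,402)]))
save(env.grab_frame('side'),'side20',(260,270,560,420),2.6)
save(env.grab_frame('scene'),'scene20',(150,280,430,420),2.8)
E
```

```text
(array([ 694.67, -494.76,   21.33]), [np.float64(4.1835792842370285), np.float64(4.18357928423708)])
```

View pics/side20.png

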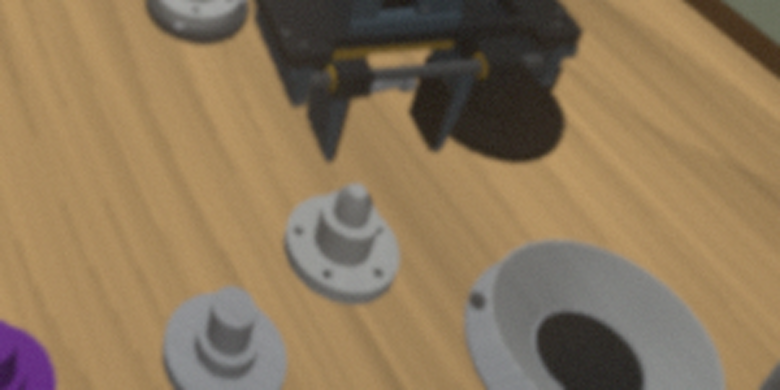

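View pics/scene20.png

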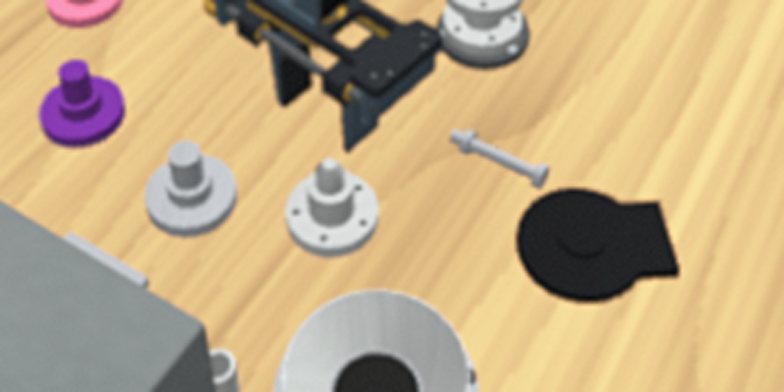

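```bash
python3 -m handwheel '[[0.7,[0.6,15,-0.3],[0,0,0]],[0.7,[0,25,0],[0,0,0]],[0.7,[0,25,0],[0,0,0]],[0.7,[0,20,0],[0,0,0]],[0.7,[0,10,0],[0,0,0]],[0.7,[0,6,0],[0,0,0]],[0.7,[0,3,0],[0,0,0]],[0.7,[0,1.5,0],[0,0,0]],[0.7,[0,0,0],[0,0,0]],[0.7,[0,0,0],[0,0,0]]]' 35
python3 -m handwheel '[[0,[0,0,0],[0,0,0]],[0,[0,0,0],[0,0,0]],[0,[0,0,0],[0,0,0]],[0,[0,0,0],[0,0,0]],[0,[0,0,0],[0,0,0]],[0,[0,0,0],[0,0,0]],[0,[0,0,0],[0,0,0]],[0,[0,0,0],[0,0,0]],[0,[0,0,0],[0,0,0]],[0,[0,0,0],[0,0,0]]]' 35
python3 fz.py
```

```text
time_s: 57.55
ee_pos: [582.5, -382.0, 20.9]
ee_rot: [-89.9, -0.0, -100.5]
force: [0.5, -0.9, -0.4]
gripper_width: 64.0
time_s: 58.38
ee_pos: [582.2, -381.7, 20.0]
ee_rot: [-89.9, -0.0, -100.5]
force: [1.7, -0.4, 2.5]
gripper_width: 39.2
force mean [ 1.73 -0.29  3.12] sd [0.68 0.56 0.37] [ 582.23 -381.75   20.  ] 39.27257767261442 58.7333
```

```bash
python3 -m handwheel '[[0,[0,-8,0],[0,0,0]],[0,[0,-25,0],[0,0,0]],[0,[0,-40,0],[0,0,0]],[0,[0,-40,0],[0,0,0]],[0,[0,-40,0],[0,0,0]],[0,[-15,-35,-2],[0,0,0]],[0,[-25,-32,-4],[0,0,0]],[0,[-33,-18,-5],[0,0,0]],[0,[-35,0,-5],[0,0,0]],[0,[-35,0,-5],[0,0,0]]]' 35
python3 -m handwheel '[[0,[-35,0,-5.5],[0,0,0]],[0,[-33,0,-5],[0,0,0]],[0,[-25,0,-4],[0,0,0]],[0,[-15,0,-2.5],[0,0,0]],[0,[-8,0,-1.5],[0,0,0]],[0,[-4.4,0,0],[0,0,0]],[0,[0,0,0],[0,0,0]],[0,[0,0,0],[0,0,0]],[0,[0,0,0],[0,0,0]],[0,[0,0,0],[0,0,0]]]' 35
python3 fz.py
python3 chk.py w21 20
```

```text
time_s: 59.62
ee_pos: [586.0, -235.9, 258.4]
ee_rot: [-90.0, -0.0, -100.5]
force: [0.5, 0.8, -3.8]
gripper_width: 39.4
time_s: 60.45
ee_pos: [590.7, -116.6, 257.5]
ee_rot: [-90.0, -0.0, -100.5]
force: [-0.1, 0.7, -2.0]
gripper_width: 39.3
force mean [ 0.05  0.12 -2.45] sd [0.37 0.51 0.61] [ 590.76 -115.5   257.64] 39.34679790780871 60.8
[ 590.76 -115.47  257.62] [ -90.      0.   -100.47] [-0.01  0.04 -1.81] 39.224024828815594 60.85 to stack x,z 0.3483548388800775 0.5183598559073429 nose tip pred [[276.05 294.92]]
```

View pics/w21.png

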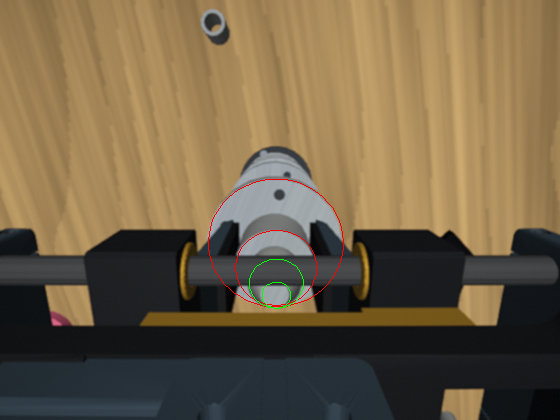

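```bash
python3 -m handwheel '[[0,[0.2,6,0.5],[0,0,0]],[0,[0,6,0],[0,0,0]],[0,[0,5,0],[0,0,0]],[0,[0,4,0],[0,0,0]],[0,[0,3,0],[0,0,0]],[0,[0,2.5,0],[0,0,0]],[0,[0,0,0],[0,0,0]],[0,[0,0,0],[0,0,0]],[0,[0,0,0],[0,0,0]],[0,[0,0,0],[0,0,0]]]' 35
python3 fz.py
```

```text
time_s: 61.73
ee_pos: [591.4, -115.7, 231.5]
ee_rot: [-90.0, 0.0, -100.5]
force: [-0.7, 0.2, -2.6]
gripper_width: 39.4
force mean [-0.06 -0.05 -2.45] sd [0.72 0.22 0.36] [ 591.27 -115.66  231.18] 39.4249520097305 62.0833
```

```bash
python3 -m handwheel '[[0,[0,3,0],[0,0,0]],[0,[0,3,0],[0,0,0]],[0,[0,2,0],[0,0,0]],[0,[0,2,0],[0,0,0]],[0,[0,2,0],[0,0,0]],[0,[0,1.5,0],[0,0,0]],[0,[0,1,0],[0,0,0]],[0,[0,1.3,0],[0,0,0]],[0,[0,0,0],[0,0,0]],[0,[0,0,0],[0,0,0]]]' 35
python3 fz.py
```

```text
time_s: 62.97
ee_pos: [591.4, -115.6, 215.9]
ee_rot: [-90.0, 0.0, -100.5]
force: [-1.0, -0.1, 1.7]
gripper_width: 39.4
force mean [-0.72 -0.14  2.46] sd [0.35 0.43 0.8 ] [ 591.43 -115.68  215.9 ] 39.36909371191901 63.3167
```

Fifth hub home (215.9 vs 216.0). Release, rise clear, and re-find the cap in case it was knocked.

```bash
python3 -m handwheel '[[0.7,[0,0,0],[0,0,0]],[0.7,[0,0,0],[0,0,0]],[0.7,[0,0,0],[0,0,0]],[0.7,[0,-8,0],[0,0,0]],[0.7,[0,-25,0],[0,0,0]],[0.7,[0,-35,0],[0,0,0]],[0.7,[10,-8,-3],[0,0,0]],[0.7,[25,0,-8],[0,0,0]],[0.7,[33,0,-12],[0,0,0]],[0.7,[20,0,-8],[0,0,0]]]' 35
python3 - <<'E'
from h import *
C={c:Cam(c) for c in('scene','side')}
cs=[];ms=[]
print(env.state()['ee_pos'])
for c in C:
    im=env.grab_frame(c);save(im,c+'22',(130,200,430,420) if c=='scene' else (200,170,500,390),2.6)
    for d in env.masks_of(c,'cap'):
        q=C[c].atz(d['location'],20)[:2];print(c,d['p'],d['location'],q)
        if np.hypot(*(q-[465,-430]))<70 and (not cs or cs[-1] is not C[c]): cs.append(C[c]);ms.append(d['region'])
print(fit(cs,ms,'cap',[465,-430]),fit(cs,ms,'cap',[465,-430,0],True))
E
```

```text
time_s: 64.2
ee_pos: [543.6, -198.6, 291.8]
ee_rot: [-90.0, -0.1, -100.5]
force: [0.5, 0.4, 0.3]
gripper_width: 64.3
[ 543.62 -198.61  291.82]
scene 0.98 [218.5, 348.8] [ 474.58 -435.24]
scene 0.89 [180.5, 277.5] [ 215.16 -291.14]
side 0.94 [258.9, 407.2] [ 320.59 -394.84]
side 0.71 [345.7, 403.2] [ 462.7  -431.23]
side 0.56 [183.4, 373.0] [ 208.6  -294.87]
(array([ 465.47, -428.77]), array([-0.2 , -0.02,  0.09, -0.22])) (array([ 465.58, -428.48,   -0.87]), array([-0.07,  0.12, -0.  , -0.17]))
```

View pics/scene22.png

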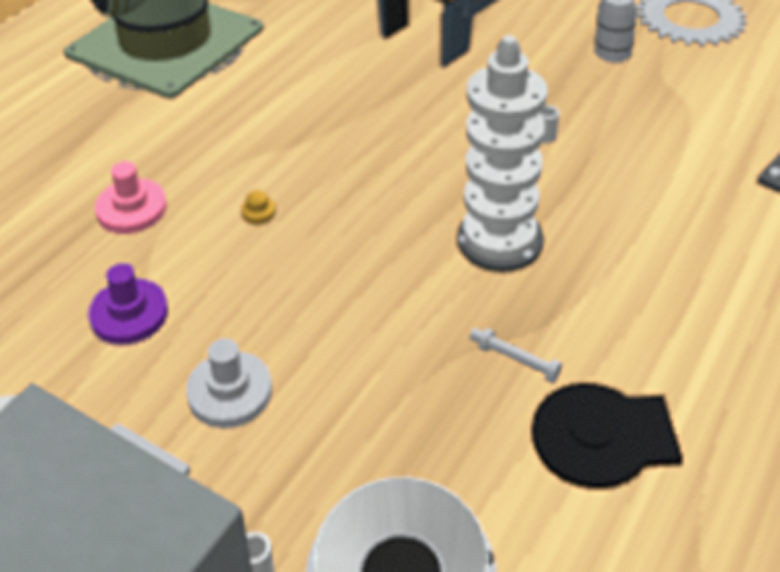

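View pics/side22.png

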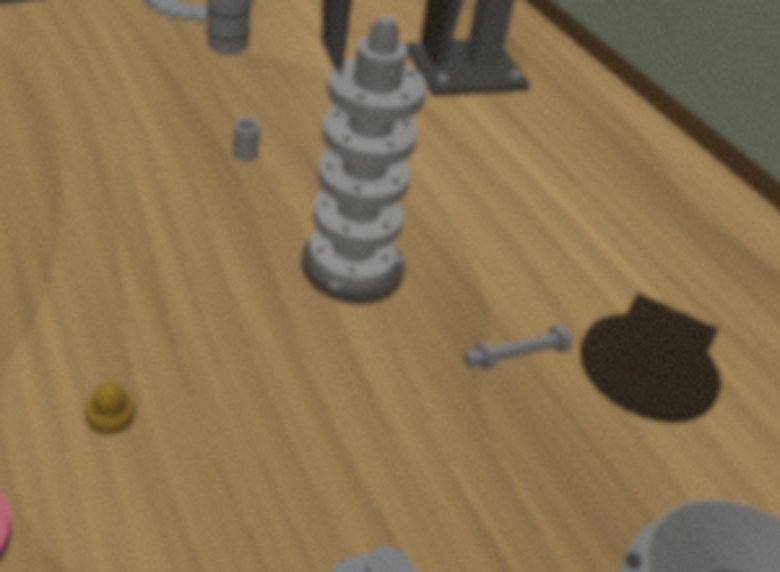

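Stack of five looks regular. The cap (scene px (218,349): silver, no bolt holes, flat 28 mm knob; pink (180,277) and purple are the look-alikes) is still at (465.5,−428.7).

```bash
python3 -m handwheel '[[0.6,[15,8,-2],[0,0,0]],[0.6,[30,15,-4.4],[0,0,0]],[0.6,[33,20,-5],[0,0,0]],[0.6,[33,20,-5],[0,0,0]],[0.6,[33,20,-5],[0,0,0]],[0.6,[33,20,-5],[0,0,0]],[0.6,[30,20,-4.4],[0,0,0]],[0.6,[20,18,-3],[0,0,0]],[0.6,[9,12,-1.3],[0,0,0]],[0.6,[4.3,7,0],[0,0,0]]]' 35
python3 -m handwheel '[[0.6,[0,0,0],[0,0,0]],[0.6,[0,0,0],[0,0,0]],[0.6,[0,0,0],[0,0,0]],[0.6,[0,0,0],[0,0,0]],[0.6,[0,0,0],[0,0,0]],[0.6,[0,0,0],[0,0,0]],[0.6,[0,0,0],[0,0,0]],[0.6,[0,0,0],[0,0,0]],[0.6,[0,0,0],[0,0,0]],[0.6,[0,0,0],[0,0,0]]]' 35
python3 look.py w23 cap 465.0 -428.5
```

```text
time_s: 65.23
ee_pos: [466.3, -426.4, 129.2]
ee_rot: [-90.1, 0.1, -100.5]
force: [-0.1, -0.2, -0.8]
gripper_width: 54.6
time_s: 66.07
ee_pos: [466.6, -426.5, 131.3]
ee_rot: [-90.0, 0.0, -100.5]
force: [0.8, -0.1, -0.5]
gripper_width: 54.4
TCP [ 466.61 -426.5   131.31] [ -90.      0.01 -100.47] 66.1167 pred px [[273.85 202.92]
 [273.73 220.23]]
0.96 [4.1, 113.6] [ 254.89 -304.7 ]
0.91 [275.9, 206.9] [ 467.21 -426.9 ]
0.67 [116.6, 205.9] [ 325.83 -399.79]
fit [ 465.14 -428.91] area 5603 5661.83137254902
tool delta x,z 2.65409098374417 -1.0090769036087377
tool delta to given x,z 2.2734165485003963 -1.2247690064859869
```

View pics/w23.png

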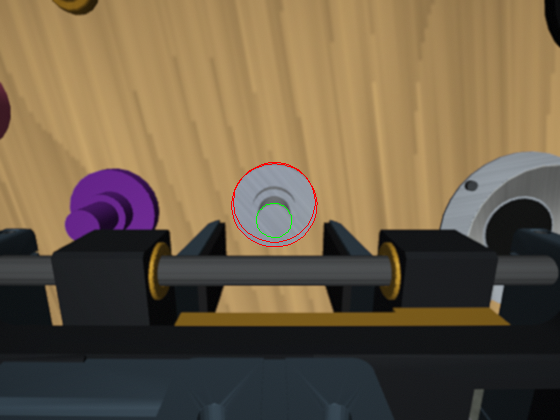

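```bash
python3 - <<'E'
from h import *
sc,si=Cam('scene'),Cam('side')
for uv in((145,350),(222,402)):
  for z in(0,100,200,300): 
    p=sc.atz(uv,z);print(uv,p,si.proj(p))
E
```

```text
(145, 350) [ 307.82 -522.47    0.  ] [[274.67 501.9 ]]
(145, 350) [ 385.89 -568.31  100.  ] [[347.18 487.3 ]]
(145, 350) [ 463.97 -614.14  200.  ] [[443.88 468.36]]
(145, 350) [ 542.04 -659.97  300.  ] [[580.31 442.62]]
(222, 402) [ 560.66 -533.52    0.  ] [[429.56 453.42]]
(222, 402) [ 608.65 -578.04  100.  ] [[496.44 440.49]]
(222, 402) [ 656.64 -622.56  200.  ] [[586.15 423.54]]
(222, 402) [ 704.62 -667.08  300.  ] [[713.55 400.23]]
```

```bash
python3 -m handwheel '[[0.6,[2.4,12,-1.1],[0,0,0]],[0.6,[0,22,0],[0,0,0]],[0.6,[0,22,0],[0,0,0]],[0.6,[0,18,0],[0,0,0]],[0.6,[0,10,0],[0,0,0]],[0.6,[0,6,0],[0,0,0]],[0.6,[0,4,0],[0,0,0]],[0.6,[0,2.5,0],[0,0,0]],[0.6,[0,0,0],[0,0,0]],[0.6,[0,0,0],[0,0,0]]]' 35
python3 -m handwheel '[[0,[0,0,0],[0,0,0]],[0,[0,0,0],[0,0,0]],[0,[0,0,0],[0,0,0]],[0,[0,0,0],[0,0,0]],[0,[0,0,0],[0,0,0]],[0,[0,0,0],[0,0,0]],[0,[0,0,0],[0,0,0]],[0,[0,0,0],[0,0,0]],[0,[0,0,0],[0,0,0]],[0,[0,0,0],[0,0,0]]]' 35
python3 fz.py
```

```text
time_s: 67.0
ee_pos: [465.6, -429.0, 35.6]
ee_rot: [-89.9, -0.0, -100.5]
force: [0.0, 0.1, -0.8]
gripper_width: 55.1
time_s: 67.83
ee_pos: [465.4, -428.8, 35.1]
ee_rot: [-90.0, -0.0, -100.5]
force: [0.5, 0.6, 3.1]
gripper_width: 27.2
force mean [0.79 0.17 3.14] sd [0.57 0.58 0.5 ] [ 465.35 -428.76   35.05] 27.07918369077511 68.1833
```

```bash
python3 -m handwheel '[[0,[0,-8,0],[0,0,0]],[0,[0,-25,0],[0,0,0]],[0,[0,-40,0],[0,0,0]],[0,[0,-40,0],[0,0,0]],[0,[0,-40,0],[0,0,0]],[0,[-15,-36,3],[0,0,0]],[0,[-25,-31,5],[0,0,0]],[0,[-25,-31,5],[0,0,0]],[0,[-30,-24,6],[0,0,0]],[0,[-37,-8,7.5],[0,0,0]]]' 35
python3 fz.py
python3 -m handwheel '[[0,[-38,0,7.7],[0,0,0]],[0,[-38,0,7.7],[0,0,0]],[0,[-38,0,7.7],[0,0,0]],[0,[-33,0,7],[0,0,0]],[0,[-24,0,5],[0,0,0]],[0,[-15,0,3],[0,0,0]],[0,[-8,0,1.5],[0,0,0]],[0,[-4.8,0,0.8],[0,0,0]],[0,[0,0,0],[0,0,0]],[0,[0,0,0],[0,0,0]]]' 35
python3 fz.py
python3 chk.py w24 35
python3 - <<'E'
from h import *
for c in('scene','side'): save(env.grab_frame(c),c+'24',(250,170,390,310) if c=='scene' else (270,100,410,290) ,4)
E
```

```text
time_s: 69.07
ee_pos: [515.4, -304.1, 321.8]
ee_rot: [-89.7, -0.2, -100.6]
force: [0.8, -0.5, -1.9]
gripper_width: 27.8
force mean [ 0.27  0.18 -2.18] sd [0.67 1.66 0.32] [ 514.19 -304.29  316.44] 27.21113364045564 69.4167
time_s: 70.3
ee_pos: [590.6, -116.7, 317.6]
ee_rot: [-90.0, -0.0, -100.5]
force: [-0.3, -0.6, -2.1]
gripper_width: 27.2
force mean [ 0.05 -0.24 -2.42] sd [0.31 0.37 0.59] [ 590.81 -116.    317.88] 27.206306367095156 70.65
[ 590.84 -115.86  317.88] [ -90.     0.  -100.5] [-0.11  0.09 -2.33] 27.35699141602477 70.7 to stack x,z -0.01583477992403429 0.349571810419145 nose tip pred [[275.89 278.57]]
```

View pics/w24.png

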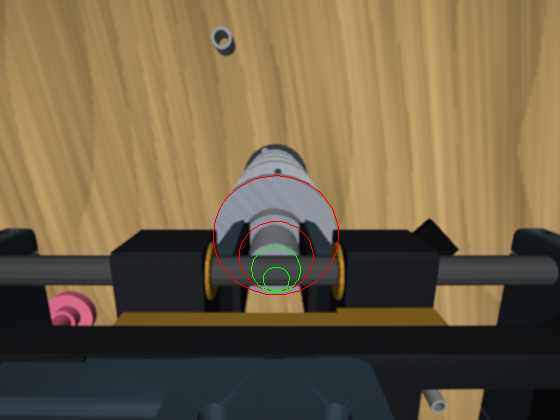

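View pics/scene24.png

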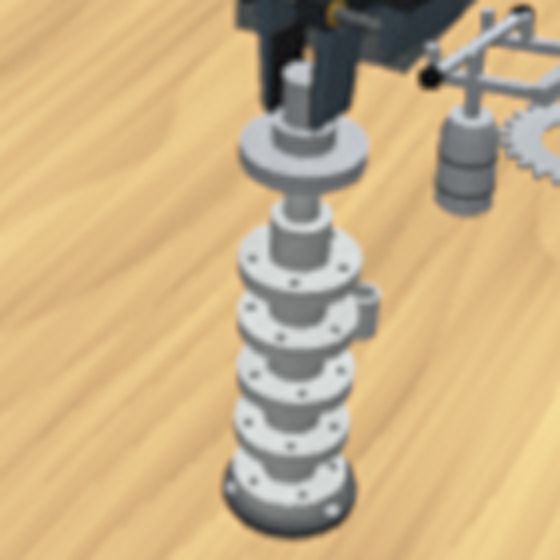

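```bash
python3 -m handwheel '[[0,[0,6,0.4],[0,0,0]],[0,[0,6,0],[0,0,0]],[0,[0,5,0],[0,0,0]],[0,[0,4,0],[0,0,0]],[0,[0,3,0],[0,0,0]],[0,[0,2,0],[0,0,0]],[0,[0,0,0],[0,0,0]],[0,[0,0,0],[0,0,0]],[0,[0,0,0],[0,0,0]],[0,[0,0,0],[0,0,0]]]' 35
python3 fz.py
```

```text
time_s: 71.68
ee_pos: [591.5, -115.6, 292.2]
ee_rot: [-90.0, 0.0, -100.5]
force: [-0.2, -0.2, -1.7]
gripper_width: 27.6
force mean [-0.03  0.06 -2.09] sd [0.43 0.36 0.7 ] [ 591.37 -115.55  291.9 ] 27.434187201505594 72.0333
```

```bash
python3 -m handwheel '[[0,[0,3,0],[0,0,0]],[0,[0,3,0],[0,0,0]],[0,[0,2,0],[0,0,0]],[0,[0,2,0],[0,0,0]],[0,[0,2,0],[0,0,0]],[0,[0,1.5,0],[0,0,0]],[0,[0,1,0],[0,0,0]],[0,[0,1,0],[0,0,0]],[0,[0,0,0],[0,0,0]],[0,[0,0,0],[0,0,0]]]' 35
python3 fz.py
```

```text
time_s: 72.92
ee_pos: [591.5, -115.6, 277.0]
ee_rot: [-89.9, 0.0, -100.5]
force: [-0.7, -0.2, 2.2]
gripper_width: 27.3
force mean [-0.67  0.23  3.49] sd [0.48 0.48 1.07] [ 591.53 -115.61  276.99] 27.218352138697796 73.2667
```

The cap is home (276.99 vs 277.05). Release and withdraw.

```bash
python3 -m handwheel '[[0.5,[0,0,0],[0,0,0]],[0.5,[0,0,0],[0,0,0]],[0.5,[0,0,0],[0,0,0]],[0.5,[0,0,0],[0,0,0]],[0.5,[0,-6,0],[0,0,0]],[0.5,[0,-15,0],[0,0,0]],[0.5,[0,-25,0],[0,0,0]],[0.5,[0,-20,0],[0,0,0]],[0.5,[0,-5,-15],[0,0,0]],[0.5,[0,0,-30],[0,0,0]]]' 35
python3 -m handwheel '[[0.5,[20,0,-30],[0,0,0]],[0.5,[20,0,-30],[0,0,0]],[0.5,[20,0,-30],[0,0,0]],[0.5,[10,0,-15],[0,0,0]],[0.5,[0,0,-5],[0,0,0]],[0.5,[0,0,0],[0,0,0]],[0.5,[0,0,0],[0,0,0]],[0.5,[0,0,0],[0,0,0]],[0.5,[0,0,0],[0,0,0]],[0.5,[0,0,0],[0,0,0]]]' 35
python3 - <<'E'
from h import *
s=env.state();print(s['ee_pos'],s['force'],s['time_s'])
C={}
for c in('scene','side'):
    im=env.grab_frame(c);save(im,c+'25f');save(im,c+'25',(250,120,480,310) if c=='scene' else (250,60,430,290) ,3.4 if c=='scene' else 2.6)
    cam=Cam(c);v=im.copy();a=np.linspace(0,2*np.pi,60)
    for i in range(6):
        z0=12+46*i
        for r,h in((40,0),(40,14)): cv2.polylines(v,[(cam.proj(np.c_[591.4+r*np.cos(a),-115.7+r*np.sin(a),0*a+z0+h])*8).round().astype(np.int32)],True,(255,0,0),1,cv2.LINE_AA,3)
    cv2.polylines(v,[(cam.proj(np.c_[591.4+14*np.cos(a),-115.7+14*np.sin(a),0*a+304])*8).round().astype(np.int32)],True,(0,255,0),1,cv2.LINE_AA,3)
    save(v,c+'25o',(260,180,380,320) if c=='scene' else (280,120,400,290),4 if c=='scene' else 3.5)
E
```

```text
time_s: 74.15
ee_pos: [549.7, -107.9, 348.5]
ee_rot: [-89.7, 0.0, -100.5]
force: [-0.2, 0.2, -0.1]
gripper_width: 45.5
time_s: 74.98
ee_pos: [427.1, -156.0, 346.9]
ee_rot: [-90.0, 0.0, -100.4]
force: [-0.1, 0.2, -0.0]
gripper_width: 45.7
[ 427.06 -155.96  346.91] [-0.07  0.24 -0.05] 74.9833
```

View pics/scene25.png

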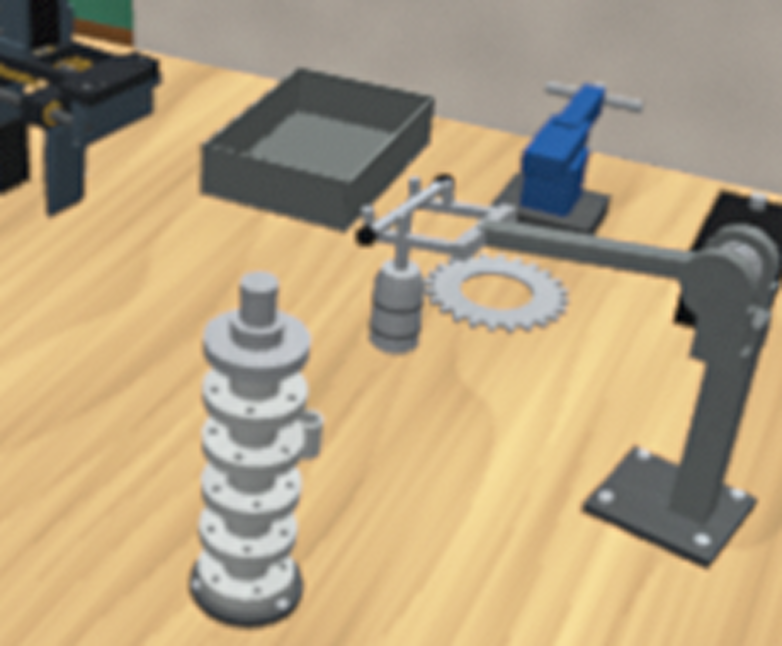

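View pics/side25.png

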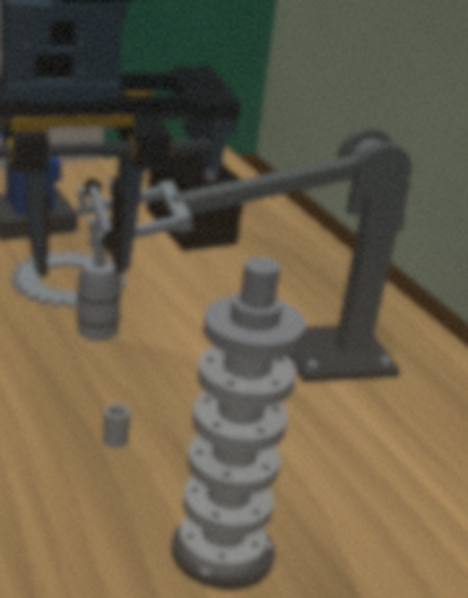

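View pics/side25o.png

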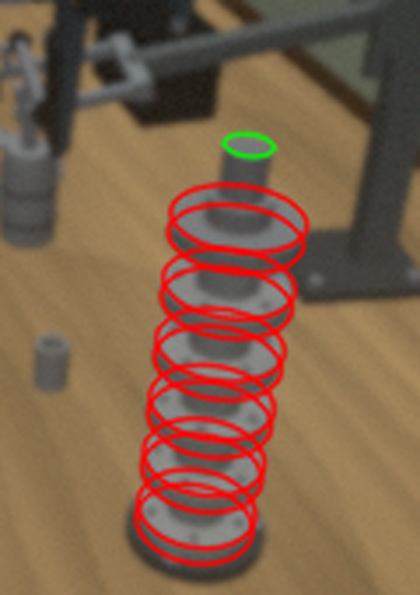

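View pics/scene25o.png

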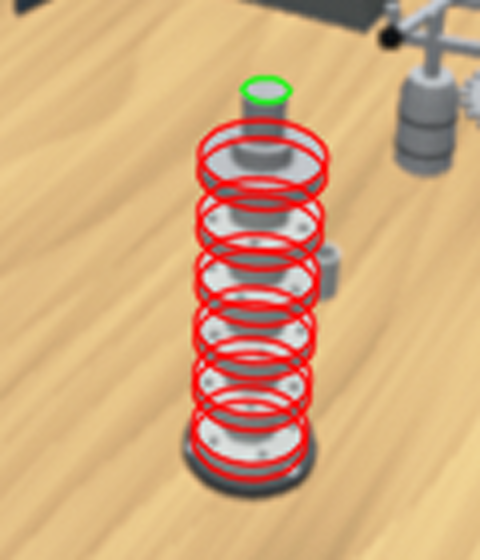

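Both overlays match: every flange and the knob top lie on the home-height rings, the driver hangs upright in the fork, and the robot is clear. I'm handing in.

```bash
python3 -c "
from workcell import env
print(env.state()['time_s'],env.job_done())"
```

```text
the job is handed in; nothing more can be done
75.0833 None
```

The job is done and was handed in at 75 s of the 210 s allowed. The driver hangs in the fork, and all five hubs are on the spigot with the steel cap on top, knob up.

**Driver:** I held it while the fork arm sank about 110 mm, and let go only once the wrist force was close to zero. The last pictures show it hanging upright between the lips. Before that, the sideways force flipped between about −3 and +2.5 N with sub-millimetre shifts. I centred the tool between those readings and opened gently, and the force then read about zero.

**Stack:** Each part stopped within 0.1 mm of its calculated home height with only a few newtons of contact force. With the gripper withdrawn, the expected outlines of every flange and of the knob top matched the pictures from both fixed cameras.

**Other checks:** The cap was still in its place when I went back for it, and I never touched the pink and purple look-alikes. On its first look the "stand" network gave no match near the stand. I repeated it and confirmed the position with the wrist camera. No final check failed.

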